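# Check-weigh a batch of eye blocks and send the crate over the conveyor step

### The arm

A 6-joint arm with a two-finger parallel gripper is mounted at the origin on the work surface. World frame = base frame: x ahead of the robot, y to its left, z up, the work surface at z = 0. Lengths are in m, angles in degrees, forces in N, time in s.
With the tool pointing down it reaches from about 0.325 to 0.85 m from the base axis. Payload 15.5 kg.
Tool frame: the origin (TCP) lies at the very end of the fingers, on their centre line; the grasp point (between the pads) lies arm.grip_depth behind it (arm.grip_depth is the distance from the TCP to the grasp point, in m); z points along the fingers, y is the direction in which the jaws open and shut (so a half turn about z gives the same grasp; the last joint's range is limited). The gripper opens to 91 mm and grips with 3 to 60 N. Pads are 32 mm wide; open, the fingers measure 118 mm over their backs; the gripper's body (76 mm by 178 mm) begins 60 mm behind the grasp point.
Start: joints at [-5.472, 28.281, 77.091, -0, 74.628, -5.472], TCP at [0.625, 0, 0.214] pointing down, gripper open.
Joint ranges: [-166.48, 166.48], [-47.26, 123.95], [12.59, 153.08], [-70.14, 250.14], [6.76, 159.57], [-176.63, 176.63]. Speed limits (degrees/s): [108.29, 108.29, 147.25, 172.46, 172.46, 172.46].

### API

Orientations are given as a 3x3 rotation matrix whose columns are the frame's x, y, z axes.
In Python, from rig import arm gives the robot as it stands. Calls block until the motion is done:
- arm.move_to(position, orientation): joint-space move of the TCP to a pose.
- arm.move_l(position, orientation=None, feed=0.15): straight line of the TCP; orientation=None keeps the orientation; feed is the mean speed in m/s.
- arm.move_joints(angles): joint-space move.
- arm.grip(opening): finger opening in m; the grip force is fixed at half the most; returns when the fingers have stopped.
- arm.sleep(seconds).
- arm.solve_ik(position, orientation): joint angles nearest the present ones, or None.
- arm.snapshot(name): name is "scene" or "side" or "wrist"; returns the picture (480x640x3 uint8, red, green, blue); there is no depth.
- arm.get_calibration(name): a dict with "intrinsics" (3x3 intrinsics, pixels), "cam_to_world" (4x4, takes a point from camera to world coordinates). Camera axes: x right, y down, z forward; pixel columns grow to the right and rows downward; lengths in m; the calibration is good to about 2 mm. A picture is of the moment at which its call begins: read the wrist's pose just before it. get_calibration takes no time and is no camera call; for the wrist camera it gives the pose at the moment of the call.
A pose or a line that the arm cannot do raises arm.Unreachable and nothing moves.
- arm.sign_off(): hands the job in, once; it reports no verdict.
Readings, each from a call of its own:
- arm.current_t(): time.
- arm.current_joint_positions(): joint angles.
- arm.current_dq(): joint speeds.
- arm.current_tau(): joint torques, N m.
- arm.current_ee_pos(): TCP position.
- arm.current_tool_rot(): TCP orientation.
- arm.current_force(): force on the tool from outside, world axes, zero at the start.
- arm.current_torque(): the same for the moment, N m.
- arm.current_width(): finger opening in m.
Only numpy, scipy, OpenCV 4.12 (cv2) and the standard library are available. Lean on these libraries where they do the work, as an engineer would, in place of code of your own. Each camera call takes 0.05 s, during which the arm holds its last target.

### The job

Check the dial scale: stand the brass check weight by itself in the middle of the pan until the needle comes to rest, then put it back on its black rubber pad. Set the empty blue parts tray in the middle of the pan to take its tare, load every steel eye block lying about on the bench into it, and let go so that the full tray is weighed there, still centred and at rest; never bottom out the pan. Then stand the loaded tray in the plywood crate where the crate waits on the bench, lift only the crate's leading end up onto the steel in-feed plate and push the crate over the step (never lift it clear as a whole) until all of it lies flat on the plate, with the weight still on its pad, and leave the grinder, oil bottle, spanner and plug gauge where they are.

Things in the scene. Friction and masses are not known exactly. Their poses are not given: they have to be found in the camera images.
- pan_c (a point): Centre of the top face of the scale's flat round steel pan (230 mm diameter, 6 mm thick, no rim). Top face 126 mm above the bench when empty; it sinks straight down under load and this point with it. z is up. Below it is the fixed green housing, 180 x 180 mm, 85 mm high, with a dial and red needle on two faces.
- pan (a joint): How far the pan has sunk, m: 0 empty, about 14 mm per kg (spring 700 N/m, damped, settles within half a second), bottoms out at 0.026.
- weight_c (a point): Brass check weight, 500 g, upright: cylinder 48 mm diameter and 30 mm high (grip it there) with a neck and a 22 mm diameter knob on top, 50 mm high overall. Point half-way up, 25 mm above its underside; z points up out of the knob.
- pad: Round black rubber pad, 76 mm diameter, 3 mm high, fixed to the bench; origin at the centre of its underside, on the bench. The check weight starts on it and goes back on it.
- tray_c (a point): Blue open parts tray, 60 (x) x 196 (y) x 26 (z) mm outside, walls and floor 4 mm, 200 g; grip it across its 60 mm width. Point at its centre, 13 mm above its underside; y along its length, z up. Three blocks fit standing in a row along y at about 55 mm pitch, their thickness along y.
- eye1_c (a point): Steel eye block, about 200 g: 40 mm wide (x), 22 mm thick (y), 44 mm high (z), flat foot below and an octagonal eye above with a 17 mm bore through it along y. Point at its centre, 22 mm above its foot when it stands. Two or three of the four are present, standing; an absent one has no pose (None).
- eye2_c (a point): Steel eye block, about 200 g: 40 mm wide (x), 22 mm thick (y), 44 mm high (z), flat foot below and an octagonal eye above with a 17 mm bore through it along y. Point at its centre, 22 mm above its foot when it stands. Two or three of the four are present, standing; an absent one has no pose (None).
- eye3_c (a point): Steel eye block, about 200 g: 40 mm wide (x), 22 mm thick (y), 44 mm high (z), flat foot below and an octagonal eye above with a 17 mm bore through it along y. Point at its centre, 22 mm above its foot when it stands. Two or three of the four are present, standing; an absent one has no pose (None).
- eye4_c (a point): Steel eye block, about 200 g: 40 mm wide (x), 22 mm thick (y), 44 mm high (z), flat foot below and an octagonal eye above with a 17 mm bore through it along y. Point at its centre, 22 mm above its foot when it stands. Two or three of the four are present, standing; an absent one has no pose (None).
- crate_c (a point): Open plywood crate, 160 (x, its way of travel) x 254 (y) mm, about 600 g, floor 8 mm, friction about 0.4. Ends across x (leading +x, tail -x) 12 mm thick, 70 mm high, pinch them over the top; sides 10 mm thick, 45 mm high; inside 136 x 234 mm. Point at its centre, 35 mm above its underside; x points to the leading end, z up. The tray goes in lengthwise along the crate's y.
- crate_lead (a point): Middle of the crate's bottom leading edge (80 mm along the crate's x from its centre, at the underside). Same axes as the crate.
- crate_tail (a point): Middle of the crate's bottom tail edge (80 mm the other way, at the underside). Same axes as the crate.
- plate: Fixed steel in-feed plate of a roller conveyor, 340 mm wide (y), reaching 300 mm along x from its front edge, top 15 mm above the bench: its front edge, marked yellow, is the step. Origin on the bench at the middle of the front edge; x points onto the plate, the way the crate must travel. The crate starts on the bench before it, facing it, 20 to 45 mm short of the step.
- grinder: Green air grinder lying on the bench, 200 x 38 mm, 38 mm high: leave alone. Origin under its middle, x along it.
- oil: Yellow oil bottle, 52 mm diameter, 130 mm high, standing: leave alone. Origin at the centre of its underside.
- spanner: Spanner, 170 mm long, lying flat: leave alone. Origin under its middle, x along it.
- gauge: Plug gauge standing on its flange, 40 mm diameter, 72 mm high: leave alone. Origin at the centre of its underside.

How it is judged:
By the outcome, as a careful person would: the job done as asked, in the order asked, and still so for the second after the job is handed in, with the robot touching nothing.
Of eye1, eye2, eye3, eye4 only 2 to 3 are there at a start; the rules pass over those that are not, and their reading is None.
At some moment in a run one of weight, eye1, eye2, eye3, eye4 may be knocked a few centimetres aside while the robot is not near it.
It also fails if it takes over 210 s, if anything falls off the work surface, if the arm or the gripper's body presses on something with over 40 N, if the wrist force passes 120 N, or if a joint passes its speed limit or range.

## Working session

There is one attempt and no reset: what is moved stays moved. The work goes in short steps, each a Python script; the robot and the scene stay as the last script left them, time stands still between calls to the robot, and variables do not carry over. Pictures are saved under pics/ and viewed, and the job is handed in when it is done.

```bash
ls; mkdir -p pics
python3 - <<'E'
from rig import arm
import cv2, numpy as np
for n in ["scene","side","wrist"]:
    c=arm.get_calibration(n); im=arm.snapshot(n)
    cv2.imwrite(f"pics/{n}0.png",im[:,:,::-1])
    print(n,np.round(c["intrinsics"],1).tolist(),np.round(c["cam_to_world"],3).tolist())
print(arm.grip_depth,arm.current_t(),arm.current_width(),arm.current_tool_rot())
E
```

```text
pics
scene [[433.8, 0.0, 317.1], [0.0, 433.8, 238.3], [0.0, 0.0, 1.0]] [[0.535, 0.669, -0.516, 0.977], [0.845, -0.434, 0.314, -0.218], [-0.014, -0.604, -0.797, 0.731], [0.0, 0.0, 0.0, 1.0]]
side [[547.5, 0.0, 322.6], [0.0, 547.5, 247.7], [0.0, 0.0, 1.0]] [[0.908, -0.314, 0.279, 0.254], [-0.42, -0.691, 0.588, -0.546], [0.008, -0.651, -0.759, 0.851], [0.0, 0.0, 0.0, 1.0]]
wrist [[366.0, 0.0, 311.7], [0.0, 366.0, 240.3], [0.0, 0.0, 1.0]] [[1.0, 0.001, -0.002, 0.625], [0.0, -0.96, -0.279, 0.079], [-0.002, 0.279, -0.96, 0.383], [0.0, 0.0, 0.0, 1.0]]
0.0188 0.15 0.0911595625613332 [[ 1.04136804e-05  9.99999561e-01 -9.36912288e-04]
 [ 9.99999995e-01 -1.03174574e-05  1.02706971e-04]
 [ 1.02697259e-04 -9.36913352e-04 -9.99999556e-01]]
```

View pics/scene0.png

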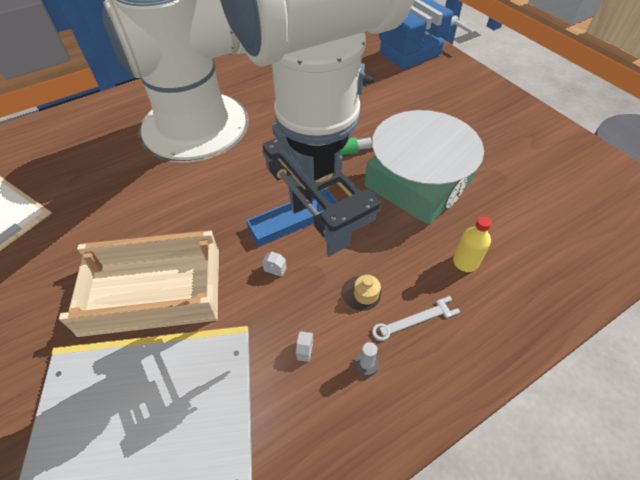

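View pics/side0.png

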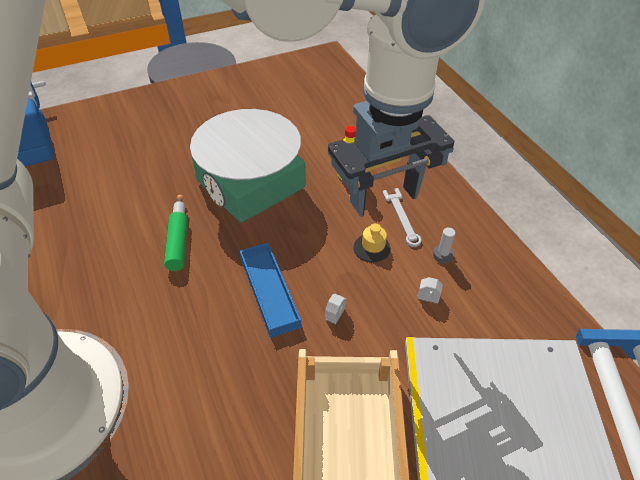

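View pics/wrist0.png

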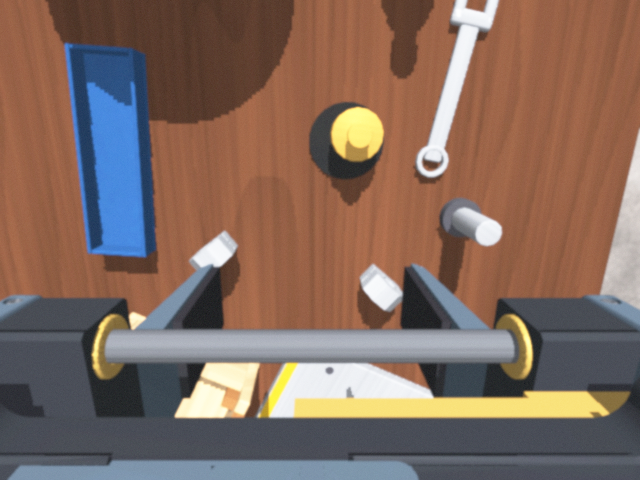

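```bash
cat > h.py <<'E'
from rig import arm
import cv2, numpy as np, math
CAL={}
def ray(cal,px,z):
    K=cal["intrinsics"];T=cal["cam_to_world"]
    d=T[:3,:3]@np.linalg.inv(K)@np.array([px[0],px[1],1.0]); o=T[:3,3]
    return o+d*(z-o[2])/d[2]
def proj(cal,P):
    K=cal["intrinsics"];T=cal["cam_to_world"]
    P=np.atleast_2d(P); c=(P-T[:3,3])@T[:3,:3]; u=c@K.T
    return u[:,:2]/u[:,2:]
def down(yaw):
    """tool down, jaw (tool y) axis at angle yaw deg from world x"""
    a=math.radians(yaw); y=np.array([math.cos(a),math.sin(a),0]); z=np.array([0,0,-1.]); x=np.cross(y,z)
    return np.column_stack([x,y,z])
def snap(n,f):
    cal=arm.get_calibration(n); im=arm.snapshot(n); cv2.imwrite(f"pics/{f}.png",im[:,:,::-1])
    np.savez(f"pics/{f}.npz",intrinsics=cal["intrinsics"],cam_to_world=cal["cam_to_world"]); return cal,im
def load(f): return dict(np.load(f"pics/{f}.npz"))
E
python3 - <<'E'
from h import *
s=arm.get_calibration("scene");d=arm.get_calibration("side")
f=lambda n,p,z:print(n,np.round(ray(s if n[0]=='s' else d,p,z),3))
f("s plateL",(52,352),.015);f("s plateR",(248,329),.015);f("s pan",(427,149),.126);f("s pad",(365,293),.003)
f("s eyeA",(275,264),.022);f("s eyeB",(305,346),.022);f("s oil",(470,265),0);f("s crate tl",(66,322),.07);f("s tray",(292,217),.013)
f("s gauge",(368,368),0)
f("d pan",(246,143),.126);f("d pad",(373,246),.003);f("d eyeA",(335,309),.022);f("d eyeB",(430,291),.022);f("d plate",(410,340),.015)
f("d tray",(271,288),.013);f("d grinder",(176,240),.0)
for p in [(0.45,0.0,0.5),(0.5,-0.1,0.45),(.4,-.15,.5)]:
  for yaw in (0,90,-90,180): print(p,yaw,arm.solve_ik(p,down(yaw)))
E
```

```text
s plateL [ 0.471 -0.457  0.015]
s plateR [ 0.618 -0.149  0.015]
s pan [0.513 0.334 0.126]
s pad [0.666 0.075 0.003]
s eyeA [ 0.526 -0.042  0.022]
s eyeB [ 0.703 -0.081  0.022]
s oil [0.727 0.292 0.   ]
s crate tl [ 0.468 -0.407  0.07 ]
s tray [0.433 0.05  0.013]
s gauge [ 0.787 -0.006  0.   ]
d pan [0.495 0.343 0.126]
d pad [0.661 0.073 0.003]
d eyeA [ 0.517 -0.046  0.022]
d eyeB [ 0.696 -0.083  0.022]
d plate [ 0.611 -0.155  0.015]
d tray [0.43  0.053 0.013]
d grinder [0.299 0.259 0.   ]
(0.45, 0.0, 0.5) 0 [-7.61087034e+00  4.22442957e+00  6.85982915e+01 -2.54444375e-14
  1.07177279e+02 -7.61087034e+00]
(0.45, 0.0, 0.5) 90 [-7.61087034e+00  4.22442957e+00  6.85982915e+01 -2.54444375e-14
  1.07177279e+02 -9.76108703e+01]
(0.45, 0.0, 0.5) -90 [-7.61087034e+00  4.22442957e+00  6.85982915e+01 -2.54444375e-14
  1.07177279e+02  8.23891297e+01]
(0.45, 0.0, 0.5) 180 [-7.61087034e+00  4.22442957e+00  6.85982915e+01 -2.54444375e-14
  1.07177279e+02  1.72389130e+02]
(0.5, -0.1, 0.45) 0 [-1.80223059e+01  1.02742864e+01  6.85511395e+01 -2.54444375e-14
  1.01174574e+02 -1.80223059e+01]
(0.5, -0.1, 0.45) 90 [-1.80223059e+01  1.02742864e+01  6.85511395e+01 -2.54444375e-14
  1.01174574e+02 -1.08022306e+02]
(0.5, -0.1, 0.45) -90 [-1.80223059e+01  1.02742864e+01  6.85511395e+01 -2.54444375e-14
  1.01174574e+02  7.19776941e+01]
(0.5, -0.1, 0.45) 180 [-1.80223059e+01  1.02742864e+01  6.85511395e+01 -2.54444375e-14
  1.01174574e+02  1.61977694e+02]
(0.4, -0.15, 0.5) 0 [-2.85757146e+01  2.01153591e+00  7.09898310e+01 -2.54444375e-14
  1.06998633e+02 -2.85757146e+01]
(0.4, -0.15, 0.5) 90 [-2.85757146e+01  2.01153591e+00  7.09898310e+01 -2.54444375e-14
  1.06998633e+02 -1.18575715e+02]
(0.4, -0.15, 0.5) -90 [-2.85757146e+01  2.01153591e+00  7.09898310e+01 -2.54444375e-14
  1.06998633e+02  6.14242854e+01]
(0.4, -0.15, 0.5) 180 [-2.85757146e+01  2.01153591e+00  7.09898310e+01 -2.54444375e-14
  1.06998633e+02  1.51424285e+02]
```

Run:
```python
from h import *
arm.move_to((0.48,-0.1,0.5),down(0)); snap("wrist","w1"); snap("scene","s1"); snap("side","d1")
arm.move_to((0.46,-0.42,0.42),down(0)); snap("wrist","w2"); print(arm.current_t())
```

```text
2.8667
```

View pics/w1.png

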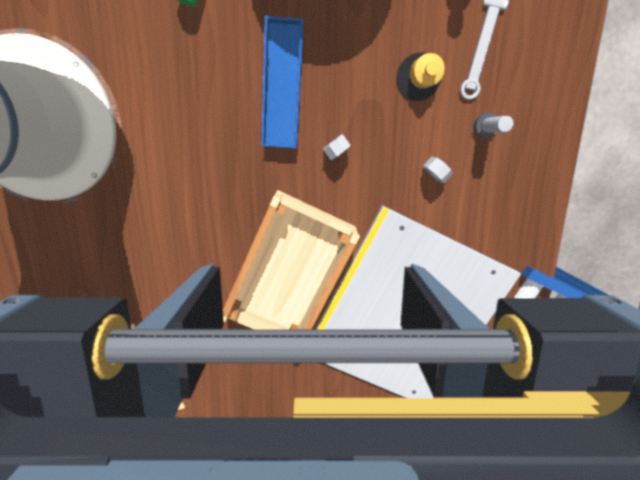

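View pics/w2.png

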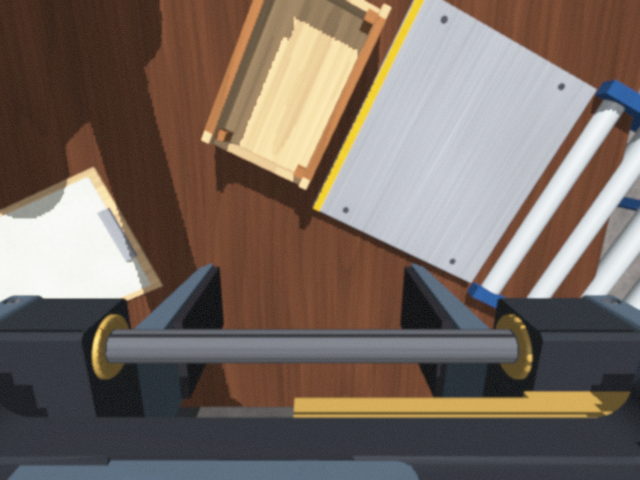

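View pics/s1.png

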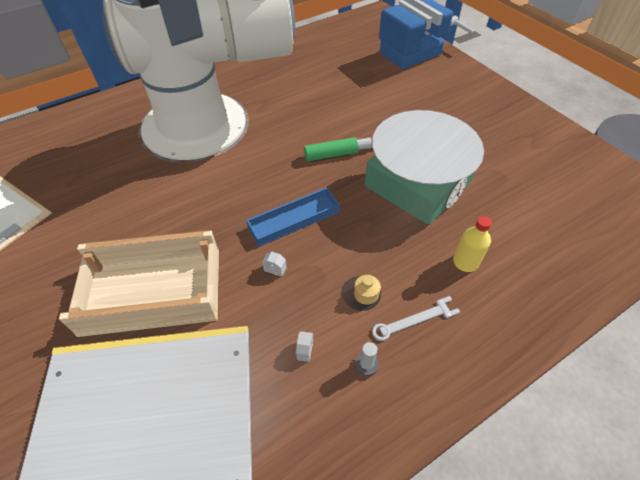

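View pics/d1.png

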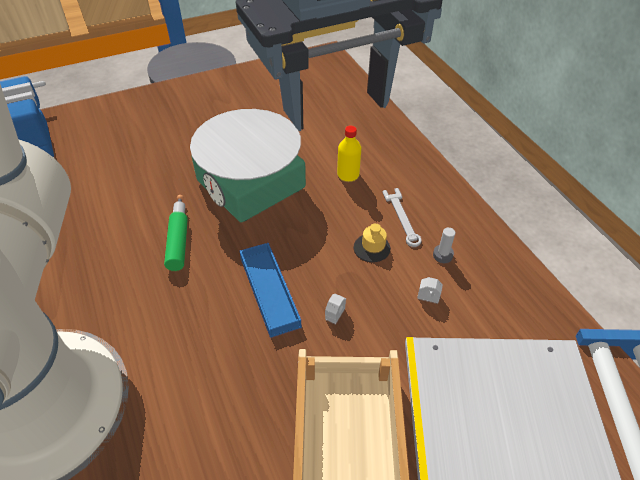

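Run:
```python
from h import *
arm.move_to((0.55,-0.1,0.33),down(0)); snap("wrist","w3")
arm.move_to((0.48,0.24,0.45),down(0)); snap("wrist","w4");print(arm.current_t())
```

```text
5.6417
```

View pics/w3.png

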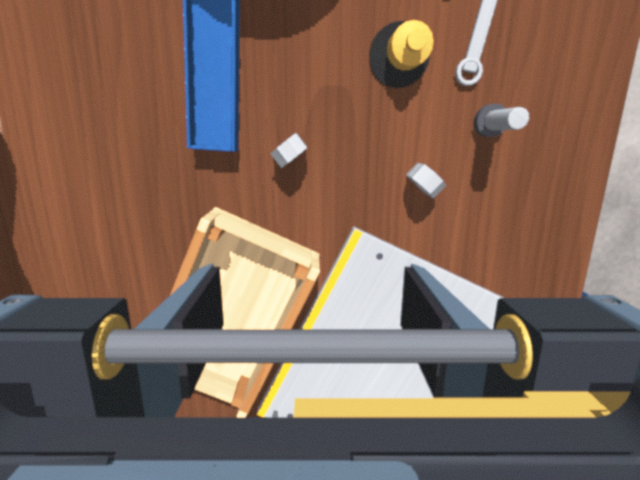

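View pics/w4.png

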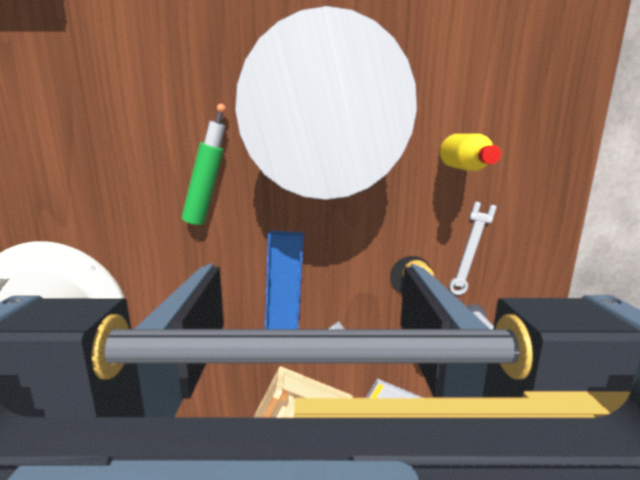

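```bash
cat > meas.py <<'E'
from h import *
from scipy.optimize import least_squares
def plane_pts(cal,c,z):
    return np.array([ray(cal,p,z)[:2] for p in c.reshape(-1,2)])
def comp(mask,seed):
    n,l,st,ce=cv2.connectedComponentsWithStats(mask.astype(np.uint8)); 
    return (l==l[seed[1],seed[0]]).astype(np.uint8)
def outline(m):
    cs,_=cv2.findContours(m,cv2.RETR_EXTERNAL,cv2.CHAIN_APPROX_NONE); return max(cs,key=cv2.contourArea)
def circ(P):
    r=least_squares(lambda q:np.hypot(P[:,0]-q[0],P[:,1]-q[1])-q[2],[*P.mean(0),.05],loss='soft_l1',f_scale=.001); return r.x
def im(f): return cv2.imread(f"pics/{f}.png")
E
python3 - <<'E'
from meas import *
for f,seed in (("w4",(330,100)),("s1",(430,140)),("d1",(246,140))):
    I=im(f).astype(int); h=cv2.cvtColor(im(f),cv2.COLOR_BGR2HSV)
    m=(h[...,1]<40)&(h[...,2]>150); c=outline(comp(m,seed)); 
    print("pan",f,circ(plane_pts(load(f),c,.126)))
for f,seed in (("w3",(415,44)),("s1",(368,285)),("d1",(375,230))):
    h=cv2.cvtColor(im(f),cv2.COLOR_BGR2HSV); print(h[seed[1],seed[0]])
    m=(h[...,0]>15)&(h[...,0]<32)&(h[...,1]>100)&(h[...,2]>80)
    c=outline(comp(m,seed)); print("weight bbox",f,cv2.boundingRect(c))
for f,seed in (("w1",(280,80)),("s1",(290,212)),("d1",(270,290)),("w4",(285,260))):
    h=cv2.cvtColor(im(f),cv2.COLOR_BGR2HSV)
    m=(h[...,0]>100)&(h[...,0]<125)&(h[...,1]>120); c=outline(comp(m,seed))
    P=plane_pts(load(f),c,.026); r=cv2.minAreaRect((P*1000).astype(np.float32)); print("tray",f,r)
# crops
for f,(x,y,w,h_) in {"w3":(250,0,200,210)}.items():
    cv2.imwrite("pics/c_w3.png",cv2.resize(im(f)[y:y+h_,x:x+w],None,fx=3.5 if 0 else 2.8,fy=2.8,interpolation=cv2.INTER_CUBIC))
a=im("s1")[240:380,250:410]; b=im("d1")[210:330,310:470]
cv2.imwrite("pics/c_s1.png",cv2.resize(a,None,fx=4,fy=4,interpolation=cv2.INTER_CUBIC))
cv2.imwrite("pics/c_d1.png",cv2.resize(b,None,fx=4,fy=4,interpolation=cv2.INTER_CUBIC))
E
```

```text
pan w4 [0.49744592 0.34818668 0.11417617]
pan s1 [0.50148976 0.34439254 0.11531138]
pan d1 [0.49618252 0.34900889 0.11396057]
[ 25 141 252]
weight bbox w3 (387, 19, 47, 51)
[ 20 119 171]
weight bbox s1 (354, 274, 27, 31)
[ 22 154 247]
weight bbox d1 (362, 223, 25, 30)
tray w1 ((429.2574462890625, 56.07919692993164), (195.18182373046875, 60.64889144897461), 86.51670837402344)
tray s1 ((440.6678466796875, 51.3911247253418), (196.9805145263672, 74.78845977783203), 86.29548645019531)
tray d1 ((425.1607666015625, 49.40711975097656), (210.25901794433594, 61.93665313720703), 86.24198150634766)
tray w4 ((429.6852111816406, 68.7828598022461), (182.97030639648438, 59.669559478759766), 85.93167114257812)
```

View pics/c_w3.png

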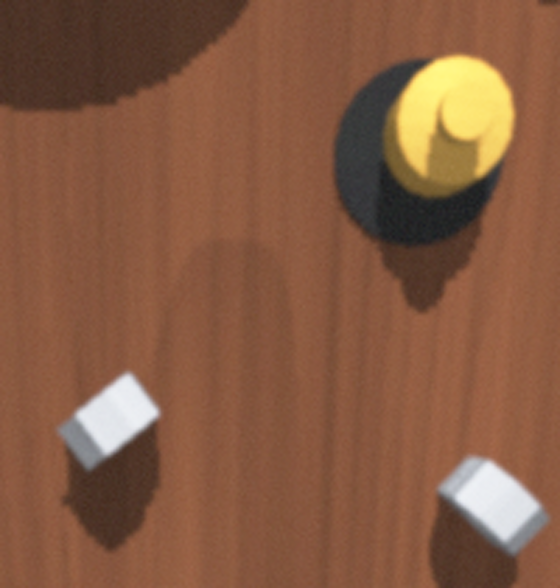

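View pics/c_s1.png

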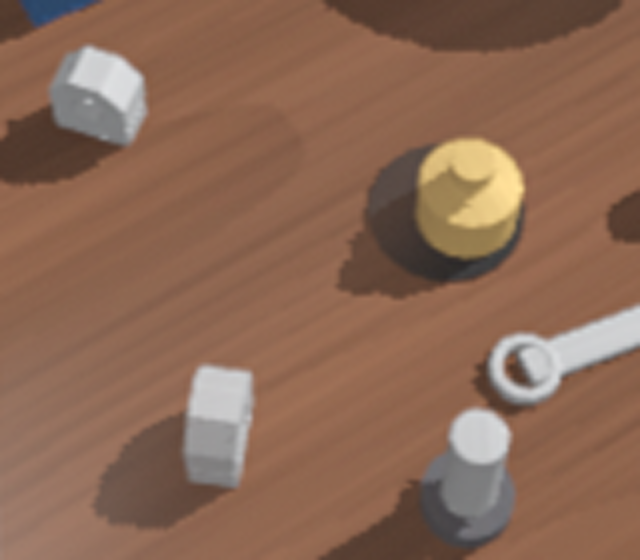

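View pics/c_d1.png

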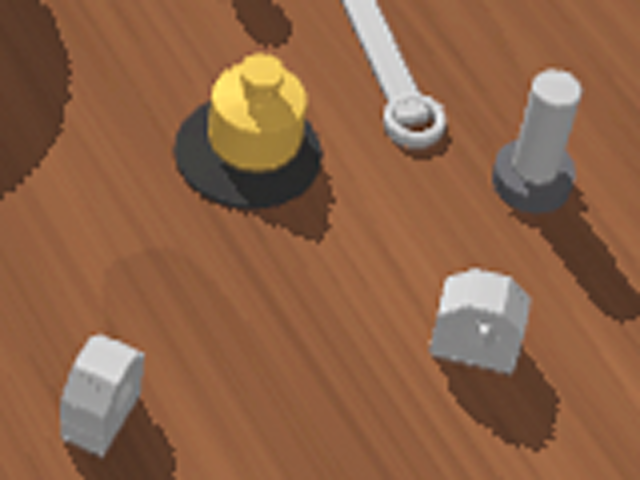

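```bash
cat > fitblk.py <<'E'
from meas import *
from scipy.optimize import minimize
def pts(x,y,yaw,z0=0):
    pr=[(-.02,0),(.02,0),(.02,.032),(.0083,.044),(-.0083,.044),(-.02,.032)]
    c,s=math.cos(yaw),math.sin(yaw); out=[]
    for u,z in pr:
        for v in (-.011,.011): out.append((x+c*u-s*v,y+s*u+c*v,z0+z))
    return np.array(out)
def mask_gray(f,seed,r=32):
    I=im(f); h=cv2.cvtColor(I,cv2.COLOR_BGR2HSV); m=((h[...,1]<60)&(h[...,2]>90)).astype(np.uint8)
    w=np.zeros_like(m); w[max(0,seed[1]-r):seed[1]+r,max(0,seed[0]-r):seed[0]+r]=1; m=m*w
    m=comp(m,seed); return m
S=4
def cost(p,views,z0):
    t=0
    for cal,m in views:
        q=proj(cal,pts(*p,z0)); hull=cv2.convexHull(q.astype(np.float32)).reshape(-1,2)
        ys,xs=np.nonzero(m); x0,y0=xs.min()-12,ys.min()-12; w,h=xs.max()-x0+12,ys.max()-y0+12
        im_=np.zeros((h*S,w*S),np.uint8); cv2.fillConvexPoly(im_,np.round(((hull-[x0,y0]+.5)*S)*16).astype(np.int32),1,shift=4)
        a=cv2.resize(im_.astype(np.float32),(w,h),interpolation=cv2.INTER_AREA); b=m[y0:y0+h,x0:x0+w].astype(np.float32)
        t+=np.abs(a-b).sum()/b.sum()
    return t/len(views)
def fit(views,x,y,z0=0,yaws=range(0,180,20)):
    best=None
    for a in yaws:
        r=minimize(cost,[x,y,math.radians(a)],args=(views,z0),method="Nelder-Mead",options=dict(initial_simplex=[[x,y,math.radians(a)],[x+.006,y,math.radians(a)],[x,y+.006,math.radians(a)],[x,y,math.radians(a+15)]],xatol=1e-4,fatol=1e-4))
        if best is None or r.fun<best.fun: best=r
    return best
E
python3 - <<'E'
from fitblk import *
for n,seeds,x0 in (("A",dict(w3=(288,151),s1=(275,262),d1=(336,306)),(.52,-.045)),("B",dict(w3=(427,180),s1=(305,345),d1=(430,288)),(.70,-.082))):
    V=[(load(f),mask_gray(f,s)) for f,s in seeds.items()]
    print(n,[int(v[1].sum()) for v in V])
    for vs in (V,V[:1],V[1:]):
        r=fit(vs,*x0); print(np.round(r.x[:2],4),math.degrees(r.x[2])%180,r.fun)
f=lambda n,p,z:print(n,np.round(ray(load(n),p,z),4))
f("w3",(416.1,41.1),.053);f("s1",(368.2,279),.053);f("d1",(375.7,227),.053)
f("w3",(398.9,54.3),.003);f("s1",(361.5,293),.003);f("d1",(372,248.2),.003)
print("plate/crate")
f("w1",(385,207),.015);f("w2",(316,210),.015);f("s1",(248,329),.015);f("s1",(52,352),.015);f("w2",(427,-5),.015)
E
```

```text
A [693, 463, 446]
[ 0.5203 -0.0416] 37.40859665206451 0.10204658657312393
[ 0.5206 -0.0419] 37.53020568610151 0.10028859972953796
[ 0.5194 -0.0411] 37.09199136654524 0.09235047549009323
B [794, 453, 492]
[ 0.6987 -0.08  ] 137.63645053592077 0.0709228441119194
[ 0.699  -0.0799] 137.7732733533852 0.042427580803632736
[ 0.6984 -0.0798] 137.38126302523582 0.08353482186794281
w3 [0.6646 0.0755 0.053 ]
s1 [0.667  0.0775 0.053 ]
d1 [0.6656 0.0786 0.053 ]
w3 [0.6574 0.0718 0.003 ]
s1 [0.6626 0.0698 0.003 ]
d1 [0.6564 0.0689 0.003 ]
plate/crate
w1 [ 0.6114 -0.1477  0.015 ]
w2 [ 0.4673 -0.4572  0.015 ]
s1 [ 0.6176 -0.1491  0.015 ]
s1 [ 0.4713 -0.4571  0.015 ]
w2 [ 0.6179 -0.1575  0.015 ]
```

```bash
cat >> h.py <<'E'
PAN=np.array([0.498,0.347]); PAD=np.array([0.659,0.071])
def at(xy,z): return (float(xy[0]),float(xy[1]),float(z))
def st(s=""): print(s,"t",round(arm.current_t(),2),"p",np.round(arm.current_ee_pos(),4),"w",round(arm.current_width(),4),"F",np.round(arm.current_force(),1))
E
python3 - <<'E'
from h import *
W=(0.6657,0.0768); R=down(90)
arm.move_to(at(W,.20),R); arm.grip(.08); st()
c,i=snap("scene","s2")
arm.move_l(at(W,.006),feed=.15); st("down")
arm.grip(.03); st("grip")
arm.move_l(at(W,.05),feed=.1); st("lift"); snap("scene","s3")
E
```

```text
t 7.77 p [0.6657 0.0769 0.2001] w 0.0801 F [-0.3  0.2  0.4]
down t 9.26 p [0.6663 0.0768 0.0069] w 0.0799 F [ 0.6  0.7 -0.5]
grip t 9.86 p [0.6658 0.077  0.0062] w 0.047 F [-0.4  2.5  2.9]
lift t 10.45 p [0.6654 0.0767 0.0498] w 0.0472 F [-1.3  0.1 -5.2]
```

View pics/s3.png

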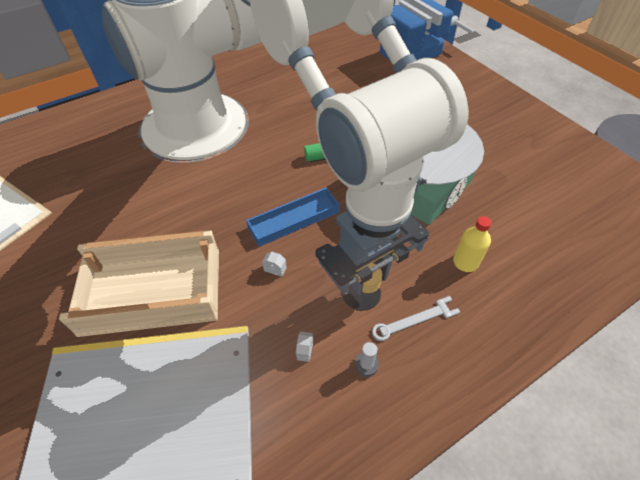

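Run:
```python
from h import *
R=down(90)
arm.move_l(at((.6657,.0768),.24),feed=.25)
arm.move_to(at(PAN,.22),R); arm.move_l(at(PAN,.134),feed=.15); st("above")
for z in (.1295,.127,.1245,.1235):
    arm.move_l(at(PAN,z),feed=.03); st()
arm.grip(.085); st("open")
arm.move_l(at(PAN,.26),feed=.2)
arm.move_to((0.48,0.22,0.45),down(0)); arm.sleep(.6); snap("wrist","w5");snap("scene","s5"); snap("side","d5");st()
```

```text
above t 13.34 p [0.4988 0.347  0.1348] w 0.0471 F [ 0.7 -0.  -4.7]
 t 13.64 p [0.4981 0.347  0.1298] w 0.0473 F [ 0.1 -0.5 -5.6]
 t 13.89 p [0.4981 0.3471 0.1271] w 0.0477 F [ 0.5 -0.7 -3.5]
 t 14.14 p [0.4981 0.3471 0.1245] w 0.0476 F [ 1.3  0.9 -1.7]
 t 14.39 p [0.4982 0.3471 0.1236] w 0.0471 F [ 0.7  0.3 -1.2]
open t 15.12 p [0.498  0.347  0.1235] w 0.0853 F [-0.3  0.6 -0.1]
 t 17.99 p [0.48 0.22 0.45] w 0.0847 F [ 0.4  0.3 -0. ]
```

View pics/w5.png

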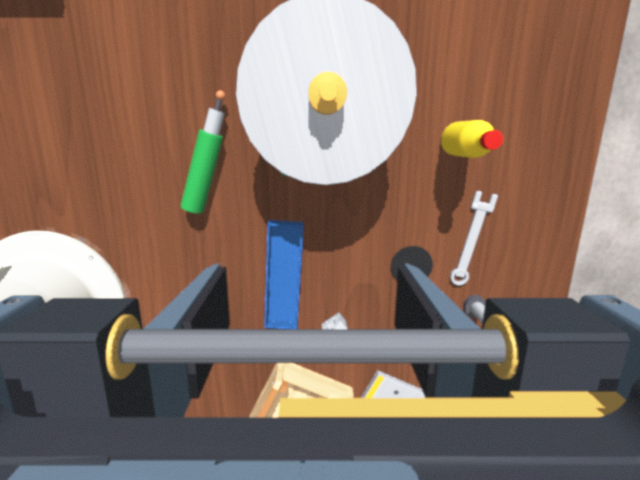

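View pics/d5.png

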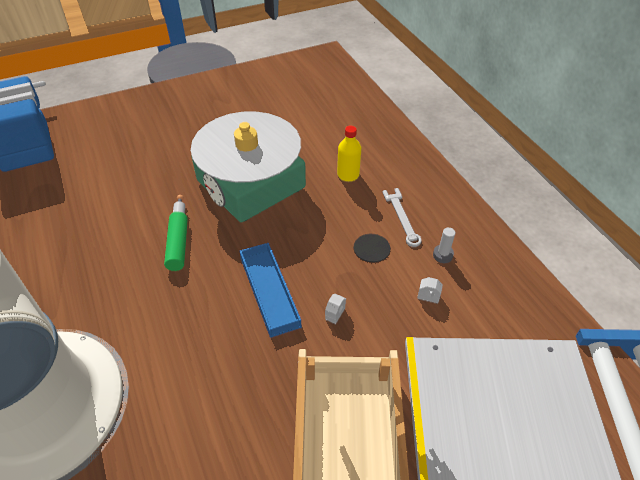

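Run:
```python
from meas import *
for f,seed in (("w5",(405,262)),("s5",(365,293)),("d5",(372,248))):
    v=im(f).max(2); m=(v<70).astype(np.uint8); c=outline(comp(m,seed)); print("pad",f,circ(plane_pts(load(f),c,.003)))
for f,seed in (("w5",(290,60)),("s5",(410,140)),("d5",(280,140))):
    h=cv2.cvtColor(im(f),cv2.COLOR_BGR2HSV)
    m=(h[...,1]<40)&(h[...,2]>150); m=m.astype(np.uint8); c=outline(comp(m,seed)); c=cv2.convexHull(c); print("pan",f,circ(plane_pts(load(f),c,.119)))
print(ray(load("w5"),(328,89),.169),ray(load("d5"),(245.5,126),.169))
a=im("d5")[100:220,180:320]; cv2.imwrite("pics/c_d5.png",cv2.resize(a,None,fx=4,fy=4,interpolation=cv2.INTER_CUBIC))
```

```text
pad w5 [ 0.49410295 -0.02260428  0.5979791 ]
pad s5 [0.1625363  0.28049078 0.87624726]
pad d5 [0.65603691 0.06996795 0.03614966]
pan w5 [0.49753904 0.34806141 0.11484761]
pan s5 [0.50042501 0.34246203 0.11735025]
pan d5 [0.49559036 0.3485228  0.11542423]
[0.498142   0.34815551 0.169     ] [0.49843045 0.34221875 0.169     ]
```

View pics/c_d5.png

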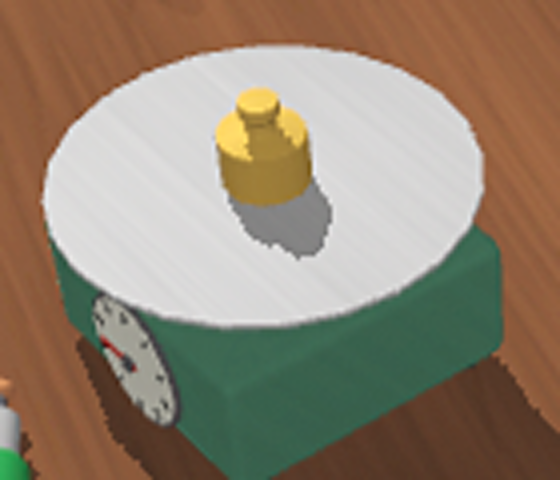

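View pics/s5.png

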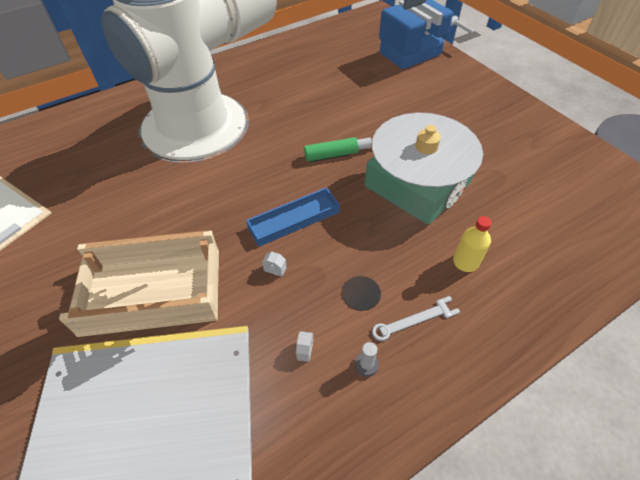

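Run:
```python
from h import *
R=down(90); PAD=np.array([.659,.0705])
print(ray(load("w5"),(411,263),.003))
arm.move_to(at(PAN,.25),R); arm.move_l(at(PAN,.1235),feed=.15); arm.grip(.03); st("grip")
arm.move_l(at(PAN,.25),feed=.2); st("lift")
arm.move_to(at(PAD,.2),R); arm.move_l(at(PAD,.015),feed=.15); st()
for z in (.009,.008,.007,.0065):
    arm.move_l(at(PAD,z),feed=.02); st()
    if arm.current_force()[2]>-2: break
arm.grip(.085); st("open"); arm.move_l(at(PAD,.2),feed=.2)
arm.move_to((.43,-.02,.30),down(0)); snap("wrist","w6");snap("scene","s6"); snap("side","d6");st()
```

```text
[0.65688107 0.07741816 0.003     ]
grip t 20.94 p [0.498  0.347  0.1235] w 0.0471 F [-0.1  0.9 -0.5]
lift t 21.73 p [0.4973 0.3466 0.2486] w 0.0474 F [ 0.1 -1.6 -5.7]
 t 24.34 p [0.6596 0.0705 0.0159] w 0.047 F [-0.4 -0.3 -5.4]
 t 24.79 p [0.6589 0.0705 0.0089] w 0.0474 F [-0.4  1.1 -4. ]
 t 25.04 p [0.659  0.0705 0.008 ] w 0.0473 F [ 0.4  0.5 -6.1]
 t 25.29 p [0.6592 0.0705 0.0075] w 0.0471 F [-1.8 -0.9  4.6]
open t 26.02 p [0.659  0.0705 0.007 ] w 0.0853 F [ 0.9  0.8 -0.2]
 t 28.57 p [ 0.4304 -0.0199  0.2996] w 0.085 F [ 0.2 -0.5 -0.4]
```

View pics/w6.png

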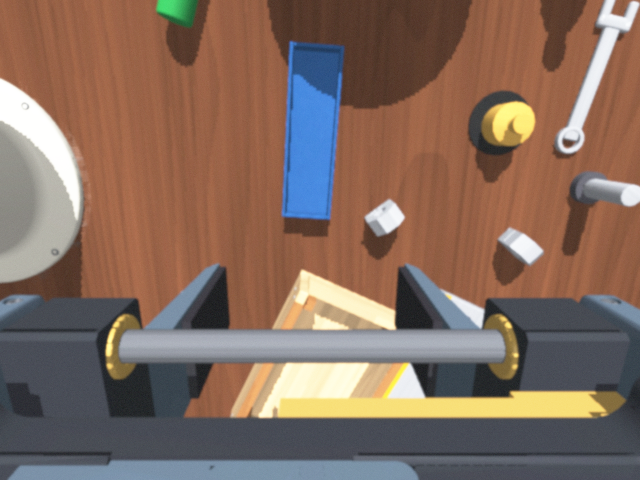

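View pics/s6.png

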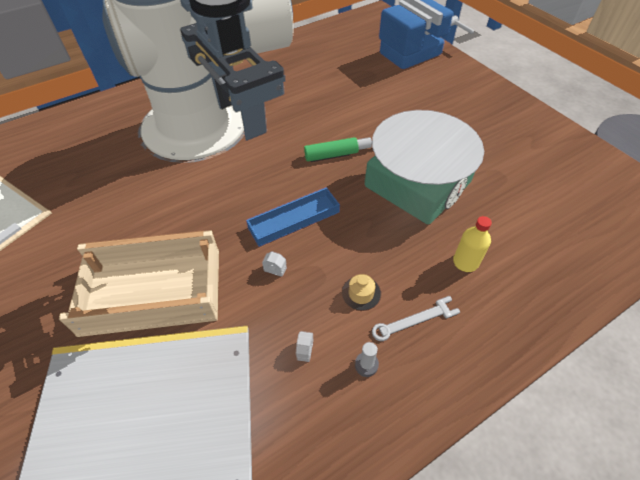

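View pics/d6.png

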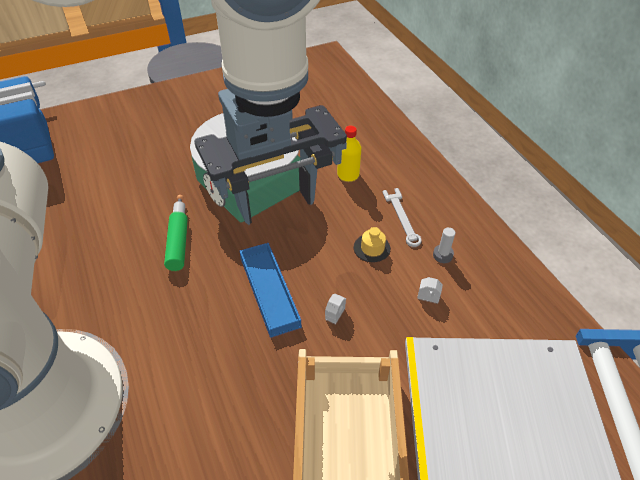

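Run:
```python
from meas import *
for f,seed in (("w6",(310,130)),):
    h=cv2.cvtColor(im(f),cv2.COLOR_BGR2HSV)
    m=(h[...,0]>100)&(h[...,0]<125)&(h[...,1]>120); c=outline(comp(m,seed))
    P=plane_pts(load(f),c,.026); r=cv2.minAreaRect((P*1000).astype(np.float32)); print("tray",f,r)
    for p in ((290,43),(344,45),(330,220),(283,217)): print(np.round(ray(load(f),p,.026),4))
print([ (y,arm.solve_ik((.43,.055,.003),down(y)) is not None, arm.solve_ik(at(PAN,.12),down(y)) ) for y in (-3.5,)])
```

```text
tray w6 ((429.10125732421875, 56.72308349609375), (195.41329956054688, 59.98978042602539), 86.5081558227539)
[0.4059 0.154  0.026 ]
[0.4648 0.1521 0.026 ]
[ 0.4526 -0.0437  0.026 ]
[ 0.3944 -0.0401  0.026 ]
[(-3.5, True, array([ 2.92331859e+01,  3.26423930e+01,  8.57444119e+01, -2.54444375e-14,
        6.16131950e+01,  3.27331859e+01]))]
```

Run:
```python
from h import *
T=(.4291,.0566); R=down(-3.5)
arm.move_to(at(T,.15),R); arm.grip(.088); arm.move_l(at(T,.004),feed=.15); arm.grip(.04); st("grip")
arm.move_l(at(T,.25),feed=.2); st("lift")
R0=down(0)
arm.move_to(at(PAN,.22),R0); arm.move_l(at(PAN,.136),feed=.15); st()
for z in (.132,.1305,.129,.1275):
    arm.move_l(at(PAN,z),feed=.03); st()
arm.grip(.088); st("open"); arm.move_l(at(PAN,.26),feed=.2)
arm.move_to((0.48,0.22,0.45),down(0)); arm.sleep(.5); snap("wrist","w7");snap("scene","s7"); snap("side","d7");st()
```

```text
grip t 31.23 p [0.4292 0.0566 0.0042] w 0.0598 F [-0.   0.2  6.6]
lift t 32.61 p [0.4285 0.0566 0.2492] w 0.0599 F [ 0.1 -0.4 -2.1]
 t 34.47 p [0.4986 0.3468 0.1369] w 0.0599 F [ 0.8  0.7 -2. ]
 t 34.75 p [0.4981 0.3471 0.1324] w 0.0598 F [ 0.1 -0.1 -2. ]
 t 35.0 p [0.498  0.347  0.1305] w 0.06 F [-0.7 -0.3 -2.3]
 t 35.25 p [0.498  0.3471 0.129 ] w 0.0599 F [ 0.5  0.  -1.8]
 t 35.5 p [0.4981 0.3471 0.1275] w 0.0596 F [1.1 0.5 0.5]
open t 36.11 p [0.498  0.347  0.1275] w 0.0881 F [-0.  -0.1  0.3]
 t 38.49 p [0.48 0.22 0.45] w 0.0883 F [-0.1 -0.3  0.4]
```

View pics/w7.png

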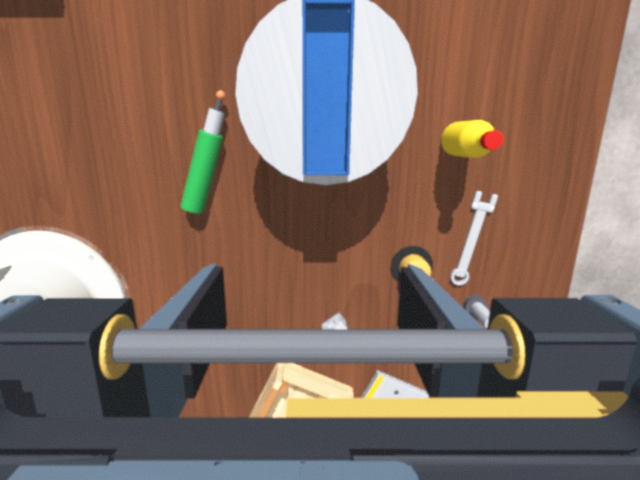

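View pics/s7.png

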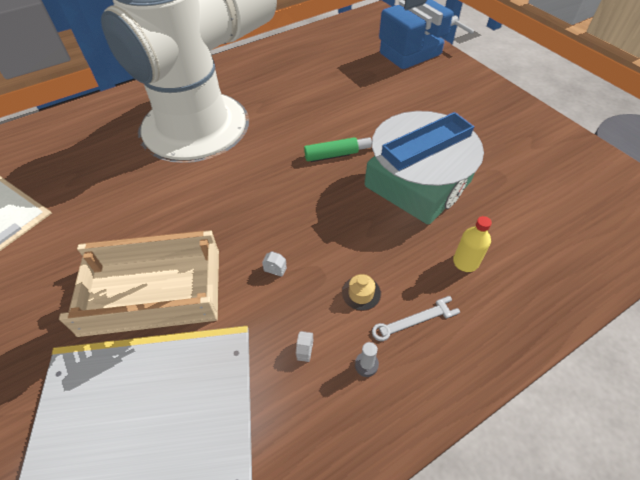

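View pics/d7.png

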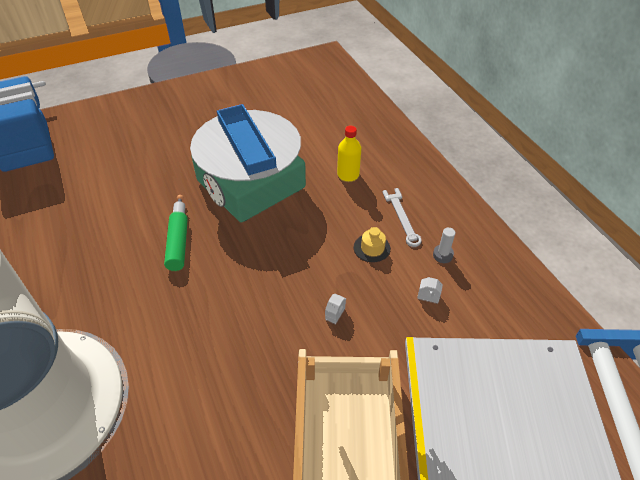

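Run:
```python
from fitblk import *
print(ray(load("w7"),(326,177),.149),ray(load("w7"),(303,178),.149),ray(load("w7"),(349,176),.149))
V=[(load(f),mask_gray(f,s)) for f,s in dict(s7=(275,262),d7=(336,306)).items()]
r=fit(V,.52,-.0415,yaws=(37,)); print("A",r.x[:2],math.degrees(r.x[2]))
A=(.5203,-.0416); 
if np.hypot(*(r.x[:2]-A))>.003: raise SystemExit
R=down(-52.6)
arm.move_to(at(A,.15),R); arm.grip(.055); arm.move_l(at(A,.006),feed=.15); arm.grip(.01); st("grip")
arm.move_l(at(A,.15),feed=.2); st("lift"); snap("side","d8")
```

```text
[0.49767903 0.24613298 0.149     ] [0.46835574 0.24484638 0.149     ] [0.52695372 0.24741744 0.149     ]
A [ 0.51990201 -0.04133169] 34.30027913475917
grip t 42.36 p [ 0.5204 -0.0416  0.0062] w 0.022 F [-0.4 -0.8  4.6]
lift t 43.23 p [ 0.5196 -0.0415  0.149 ] w 0.0217 F [-0.4 -0.  -1.7]
```

View pics/d8.png

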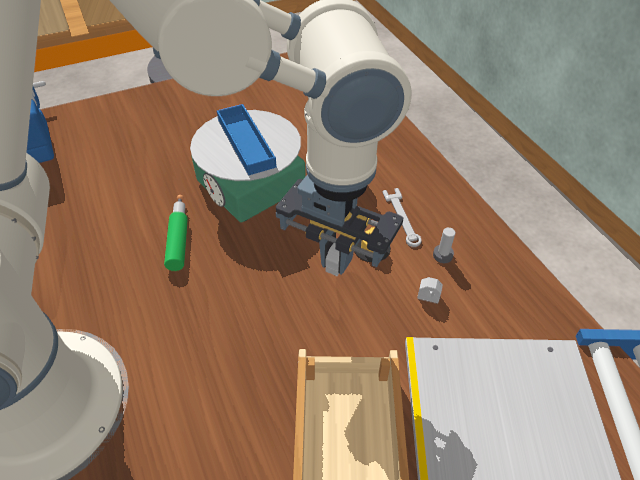

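Run:
```python
from h import *
Q=(.498,.310); R=down(-90)
arm.move_l((.5203,-.0416,.25),feed=.2)
arm.move_to(at(Q,.25),R); arm.move_l(at(Q,.140),feed=.15); st()
for z in (.136,.1345,.133,.1318,.1308):
    arm.move_l(at(Q,z),feed=.03); st()
arm.grip(.045); st("open"); arm.move_l(at(Q,.26),feed=.2)
arm.move_to((0.48,0.20,0.45),down(0)); arm.sleep(.3); snap("wrist","w9");snap("scene","s9"); snap("side","d9");st()
```

```text
t 46.13 p [0.4986 0.31   0.1408] w 0.0223 F [-0.3  0.  -1.2]
 t 46.42 p [0.4981 0.3101 0.1363] w 0.0218 F [ 0.2 -0.1 -1.4]
 t 46.67 p [0.498  0.31   0.1345] w 0.0216 F [ 0.1 -0.3 -1.6]
 t 46.92 p [0.498  0.31   0.1329] w 0.0221 F [ 0.1  0.3 -1.2]
 t 47.17 p [0.4981 0.31   0.1318] w 0.0217 F [ 0.6 -0.1 -0.5]
 t 47.42 p [0.498  0.31   0.1308] w 0.0218 F [0.3 0.3 0.5]
open t 47.97 p [0.498  0.31   0.1308] w 0.0448 F [-0.4 -0.3  0.5]
 t 50.82 p [0.48   0.2    0.4499] w 0.0452 F [-0.2  0.5 -0.5]
```

View pics/w9.png

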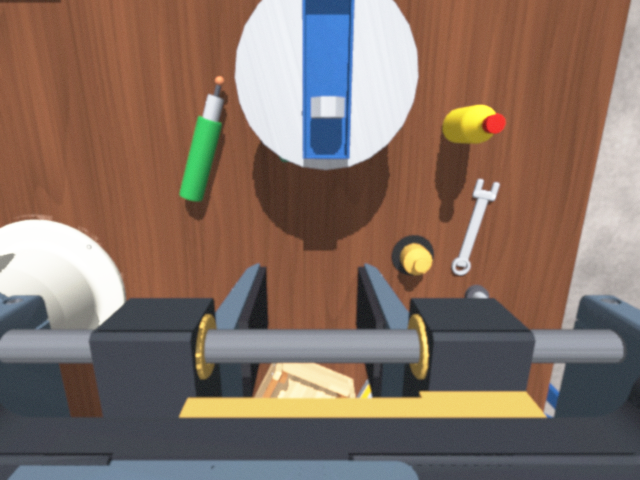

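View pics/d9.png

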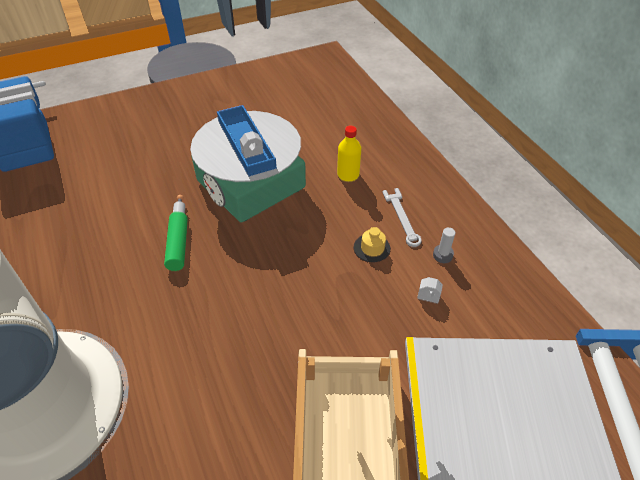

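View pics/s9.png

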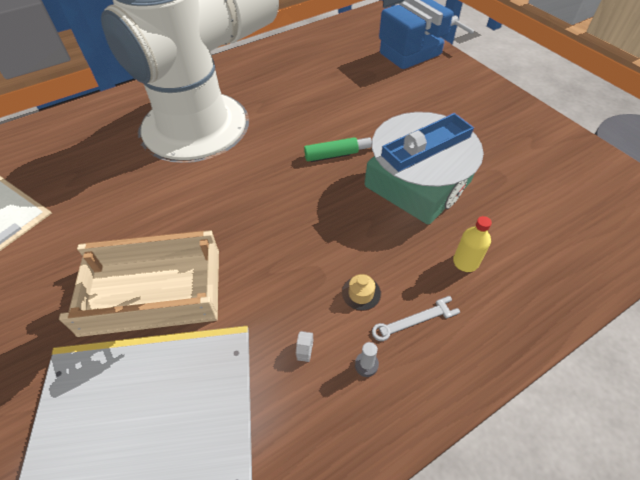

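Run:
```python
from fitblk import *
V=[(load(f),mask_gray(f,s)) for f,s in dict(s9=(305,345),d9=(430,288)).items()]
r=fit(V,.6987,-.080,yaws=(137,)); print("B",r.x[:2],math.degrees(r.x[2]))
A=(.6987,-.080); 
if np.hypot(*(r.x[:2]-A))>.003: raise SystemExit
R=down(47.6)
arm.move_to(at(A,.15),R); arm.grip(.055); arm.move_l(at(A,.006),feed=.15); arm.grip(.01); st("grip")
arm.move_l(at(A,.25),feed=.2); st("lift")
if not .018<arm.current_width()<.026: raise SystemExit
Q=(.498,.380); R=down(90)
arm.move_to(at(Q,.25),R); arm.move_l(at(Q,.138),feed=.15); st()
for z in (.133,.1315,.130,.129,.128):
    arm.move_l(at(Q,z),feed=.03); st()
arm.grip(.045); st("open"); arm.move_l(at(Q,.26),feed=.2)
arm.move_to((0.48,0.20,0.45),down(0)); arm.sleep(.8); snap("wrist","w10");snap("scene","s10"); snap("side","d10");st()
```

```text
B [ 0.69848092 -0.07981781] 136.71705018745013
grip t 54.61 p [ 0.6988 -0.08    0.0062] w 0.0219 F [-0.1 -0.   3. ]
lift t 55.98 p [ 0.6981 -0.0799  0.2488] w 0.0219 F [ 0.8  0.4 -1.4]
 t 58.7 p [0.4986 0.3802 0.1388] w 0.0217 F [ 0.3 -0.3 -1.2]
 t 59.02 p [0.498  0.38   0.1332] w 0.0217 F [ 0.6  0.3 -2. ]
 t 59.27 p [0.498  0.38   0.1315] w 0.0217 F [ 0.   0.2 -2.4]
 t 59.52 p [0.498 0.38  0.13 ] w 0.0219 F [ 0.2  0.2 -0.7]
 t 59.77 p [0.4981 0.38   0.129 ] w 0.0222 F [-0.1  0.1 -0.7]
 t 60.02 p [0.498 0.38  0.128] w 0.0219 F [ 0.4 -0.4 -0.3]
open t 60.57 p [0.498 0.38  0.128] w 0.0447 F [-1.1 -0.2 -0.6]
 t 63.55 p [0.48 0.2  0.45] w 0.045 F [-0.5 -0.6 -0.1]
```

View pics/w10.png

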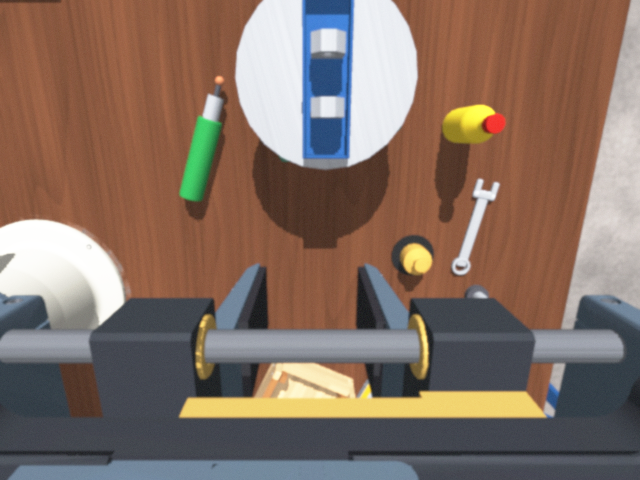

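View pics/d10.png

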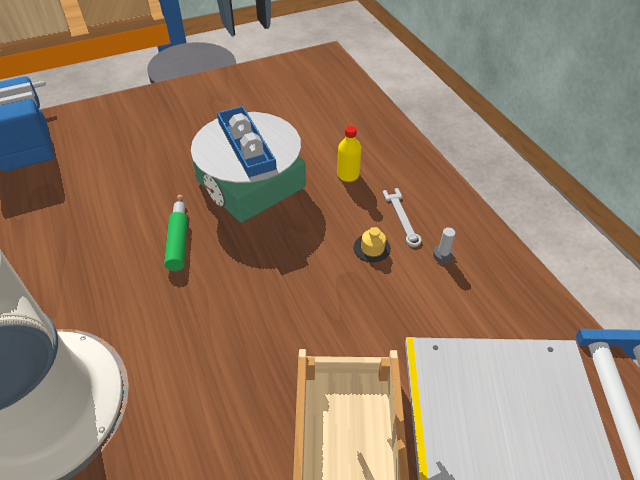

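View pics/s10.png

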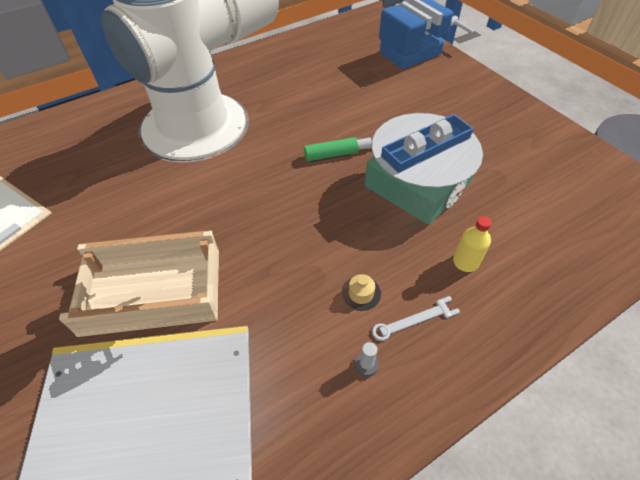

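Run:
```python
from meas import *
cv2.imwrite("pics/c1.png",cv2.resize(im("w1")[180:340,210:400],None,fx=4,fy=3.7,interpolation=cv2.INTER_CUBIC))
cv2.imwrite("pics/c2.png",cv2.resize(im("s10")[220:380,30:270],None,fx=3.3,fy=3.3,interpolation=cv2.INTER_CUBIC))
cv2.imwrite("pics/c3.png",cv2.resize(im("w2")[0:230,190:470],None,fx=2.6,fy=2.6,interpolation=cv2.INTER_CUBIC))
```

```text
(no output)
```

View pics/c1.png

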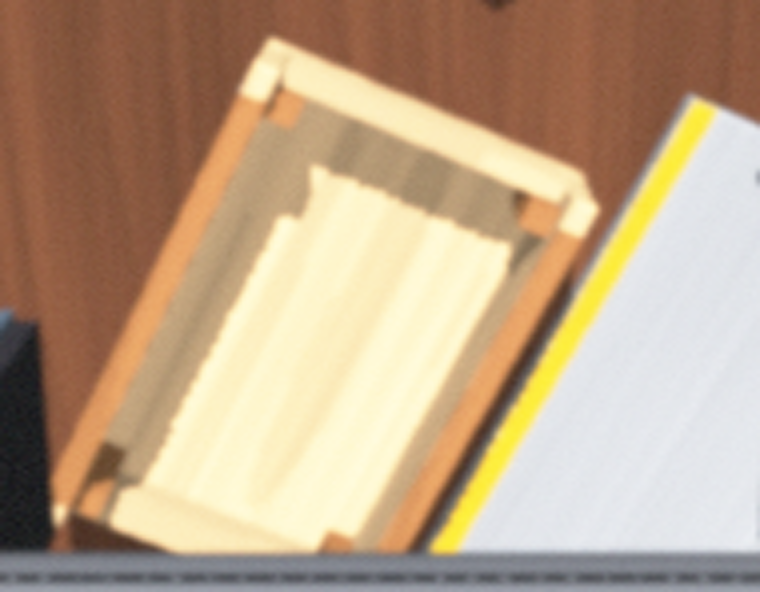

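View pics/c2.png

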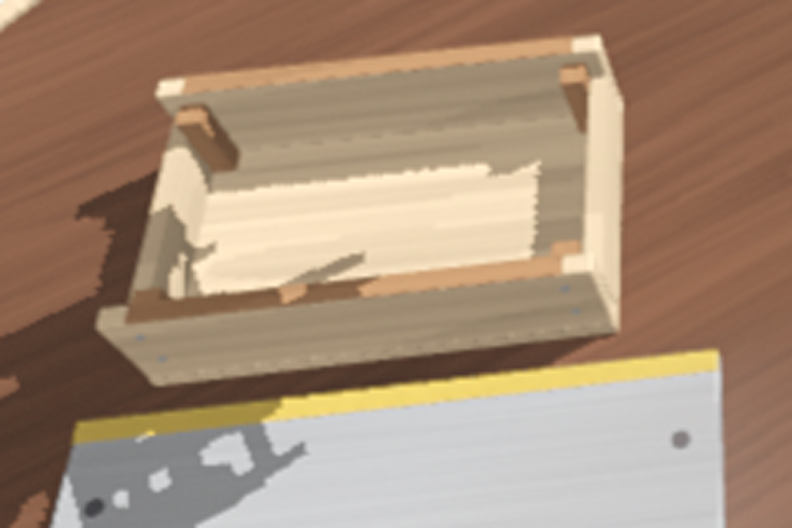

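View pics/c3.png

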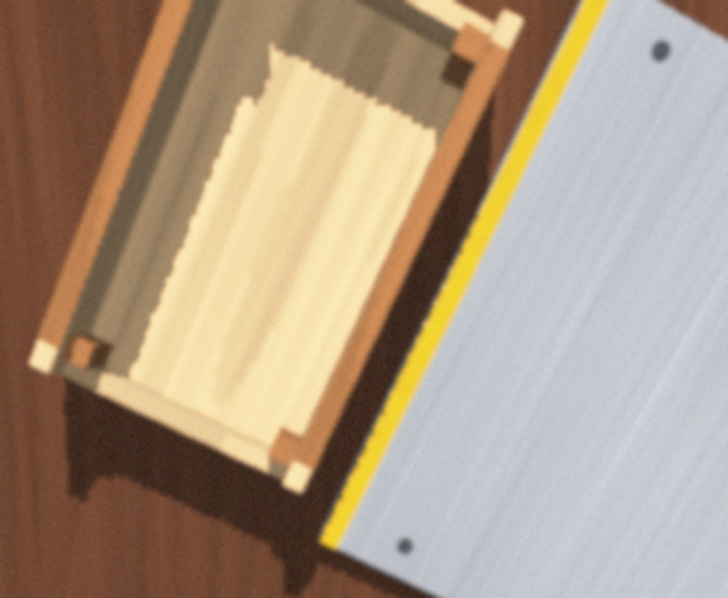

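Run:
```python
from meas import *
obs=[("w1",(278,190.3),(-1,1)),("w1",(360,236),(1,1)),("w2",(201.5,138.5),(-1,-1)),("w2",(306.2,189.6),(1,-1)),("w2",(391.5,7.7),(1,1)),
("s10",(77.6,244.8),(-1,-1)),("s10",(211.8,230.9),(-1,1)),("s10",(59.4,318.5),(1,-1)),("s10",(209.4,301.8),(1,1))]
pl=[("w1",(385,207),1),("w2",(190+321/2.6,543/2.6),-1),("s10",(30+718/3.3,220+351/3.3),1),("s10",(30+78/3.3,220+425/3.3),-1)]
def res(q,sel=None):
    x,y,a=q;c,s=math.cos(a),math.sin(a);o=[]
    for f,p,(i,j) in obs:
        P=np.array([x+c*.08*i-s*.127*j,y+s*.08*i+c*.127*j]); o+=list((ray(load(f),p,.07)[:2]-P)*1000)
    return o
r=least_squares(res,[.443,-.258,math.radians(-25)],loss='soft_l1'); print("crate",r.x[:2],math.degrees(r.x[2])); print(np.round(np.array(res(r.x)).reshape(-1,2),1).tolist())
def rp(q):
    x,y,a=q;o=[]
    for f,p,j in pl: o+=list((ray(load(f),p,.015)[:2]-[x-math.sin(a)*.17*j,y+math.cos(a)*.17*j])*1000)
    return o
k=least_squares(rp,[.543,-.305,math.radians(-25)]); print("plate",k.x[:2],math.degrees(k.x[2])); print(np.round(np.array(rp(k.x)).reshape(-1,2),1).tolist())
c,s=math.cos(k.x[2]),math.sin(k.x[2]); d=k.x[:2]-r.x[:2]; print("fwd",d@[c,s],"lat",d@[-s,c])
```

```text
crate [ 0.43677317 -0.26727793] -25.692535706506035
[[4.0, 8.7], [-3.1, 0.6], [-0.3, 0.4], [-1.3, -0.1], [-4.2, -1.3], [3.0, -2.7], [1.8, -1.8], [1.0, 1.5], [-0.6, -0.0]]
plate [ 0.53849011 -0.30093303] -25.61031857148322
[[-0.5, -0.0], [-1.8, -1.1], [0.6, 0.2], [1.7, 0.9]]
fwd 0.1062710842022433 lat 0.013618320894952879
```

Run:
```python
from h import *
T=(.498,.345); R=down(0); C=(.4367,-.2675)
arm.move_to(at(T,.22),R); arm.grip(.085); arm.move_l(at(T,.1225),feed=.12); st(); arm.grip(.04); st("grip")
arm.move_l(at(T,.15),feed=.08); st("lift"); arm.move_l(at(T,.25),feed=.15)
arm.move_l(at(C,.22),down(-25.7),feed=.2); st(); snap("scene","s11"); snap("side","d11"); snap("wrist","w11")
```

```text
t 66.33 p [0.4984 0.3453 0.1232] w 0.0849 F [-0.9  1.2  0.3]
grip t 66.83 p [0.4981 0.345  0.1226] w 0.06 F [ 1.   0.6 -0.6]
lift t 67.33 p [0.4979 0.3449 0.1499] w 0.06 F [ 0.4 -0.4 -5.2]
 t 71.38 p [ 0.4368 -0.2671  0.22  ] w 0.0597 F [-0.4 -0.6 -6.6]
```

View pics/s11.png

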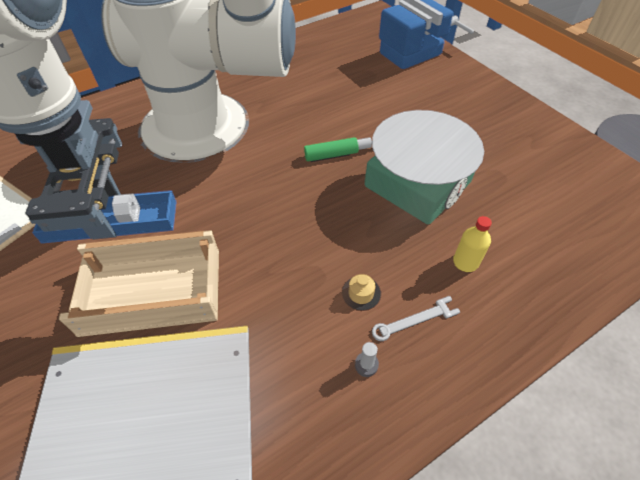

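View pics/w11.png

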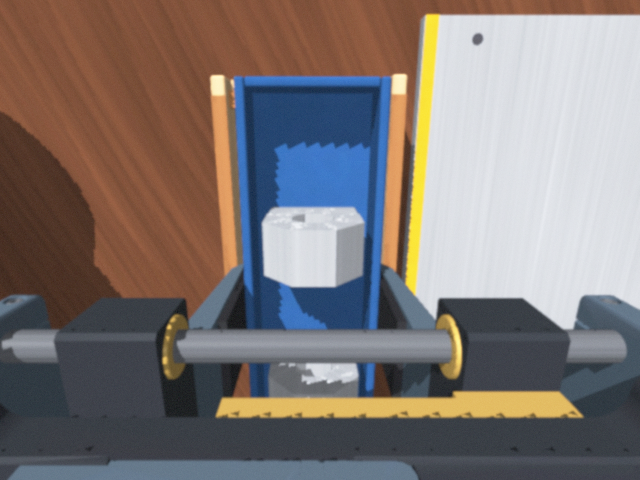

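Run:
```python
from h import *
c=load("w11"); a=math.radians(-25.7); ex=np.array([math.cos(a),math.sin(a)]); ey=np.array([-ex[1],ex[0]])
t=np.array(arm.current_ee_pos()[:2])
for n,p,z in (("tail",(212,77),.07),("lead",(406,75),.07),("trayL",(236,78),.242),("trayR",(390,78),.242)):
    d=ray(c,p,z)[:2]-t; print(n,d@ex,d@ey)
```

```text
tail -0.08058994172946696 0.1226239492132855
lead 0.07549941123593798 0.12422206443228644
trayL -0.028340136857019683 0.0987361193082633
trayR 0.028984102631102387 0.09877889270630512
```

Run:
```python
from h import *
a=math.radians(-25.7); ex=np.array([math.cos(a),math.sin(a)]); ey=np.array([-ex[1],ex[0]])
C=np.array((.4367,-.2675))-.002*ex-.003*ey
arm.move_l(at(C,.12),feed=.15); arm.move_l(at(C,.025),feed=.1); st()
for z in (.018,.016,.0145,.0135,.0125):
    arm.move_l(at(C,z),feed=.02); arm.sleep(.1); st()
    if arm.current_force()[2]>-2: break
arm.grip(.082); st("open"); arm.move_l(at(C,.25),feed=.2); snap("wrist","w12");
```

```text
t 73.44 p [ 0.4339 -0.2695  0.0255] w 0.0598 F [ 0.6 -0.3 -5.6]
 t 74.04 p [ 0.4336 -0.2694  0.018 ] w 0.0597 F [-0.  -0.  -6.2]
 t 74.39 p [ 0.4336 -0.2693  0.016 ] w 0.0599 F [ 0.5  0.2 -5.5]
 t 74.74 p [ 0.4336 -0.2693  0.0145] w 0.0601 F [ 0.3 -0.1 -5.9]
 t 75.09 p [ 0.4336 -0.2693  0.0135] w 0.0598 F [ 0.6 -0.5 -4.8]
 t 75.44 p [ 0.4337 -0.2694  0.0127] w 0.0599 F [-1.2  0.5  3.6]
open t 75.97 p [ 0.4336 -0.2694  0.0125] w 0.0824 F [-0.3  0.7  0.1]
```

View pics/w12.png

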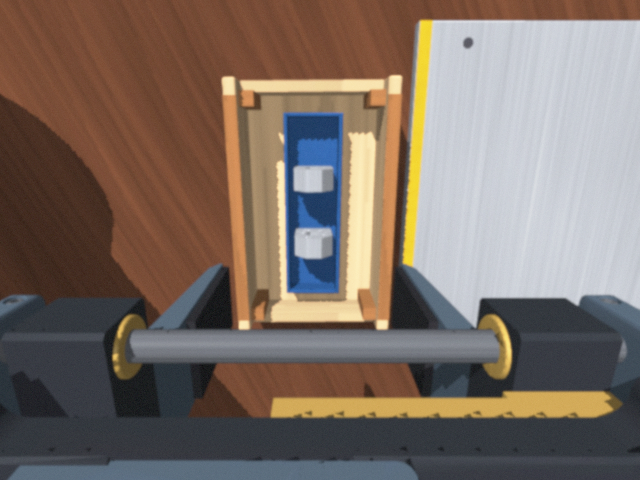

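Run:
```python
from h import *
c=load("w12"); a=math.radians(-25.7); ex=np.array([math.cos(a),math.sin(a)]); ey=np.array([-ex[1],ex[0]])
t=np.array([.4336,-.2694])
for n,p,z in (("tail+",(222,77),.07),("lead+",(402,76),.07),("tail-",(239,330),.07),("lead-",(388,330),.07),("plate+",(420,20),.015),("plate-",(403,265),.015)):
    P=ray(c,p,z)[:2]; d=P-t; print(n,d@ex,d@ey,P)
```

```text
tail+ -0.07994572469062651 0.1268480764695712 [ 0.41657157 -0.12043092]
lead+ 0.07813433362172117 0.1276743009221393 [ 0.55937217 -0.18823928]
tail- -0.07872240714993982 -0.1225289786670835 [ 0.30952924 -0.34566936]
lead- 0.08051375476182805 -0.12224996086617153 [ 0.45313429 -0.41447215]
plate+ 0.1045895501993971 0.185775242014763 [ 0.60840636 -0.14735841]
plate- 0.10581087032094172 -0.06856774785273753 [ 0.49920872 -0.37707067]
```

```bash
cat > crate.py <<'E'
from h import *
YAW=-25.7; a_=math.radians(YAW); EX=np.array([math.cos(a_),math.sin(a_),0]); EY=np.array([-EX[1],EX[0],0]); EZ=np.array([0,0,1.])
C0=np.array([.4347,-.2671,0.]); TAIL0=C0-.08*EX     # tail bottom edge at start
STEP=.105+.08   # distance of step from TAIL0 along EX
def pose(s,th,lx,lz,tz=0.):
    """crate tail edge advanced s, height tz, pitch th deg (lead up); TCP at local (lx,lz)"""
    t=math.radians(th); Rm=cv2.Rodrigues(-EY*t)[0]
    p=TAIL0+s*EX+tz*EZ+Rm@(lx*EX+lz*EZ)
    return p,Rm@down(YAW)
E
python3 - <<'E'
from crate import *
lx,lz=.154,.036
seq=[(0,t) for t in np.arange(0,8.7,1.4)]+[(s,8.6) for s in (.02,.04,.06)]+[(.06,t) for t in (7.8,7.0,6.7)]
for q in seq: assert arm.solve_ik(*pose(*q,lx,lz)) is not None
st("start")
arm.move_to(*pose(0,0,lx,.20)); arm.grip(.042); arm.move_l(*pose(0,0,lx,.10),feed=.15); snap("side","d13")
arm.move_l(*pose(0,0,lx,lz),feed=.08); st("down"); arm.grip(.002); st("grip"); snap("scene","s13"); snap("wrist","w13")
E
```

```text
start t 77.37 p [ 0.4331 -0.269   0.249 ] w 0.0821 F [ 0.3  0.  -0.1]
down t 80.39 p [ 0.5016 -0.2994  0.0364] w 0.0426 F [-0.3 -0.4 -0.6]
grip t 80.96 p [ 0.5014 -0.2993  0.0362] w 0.0122 F [-2.1  0.3  2.9]
```

View pics/w13.png

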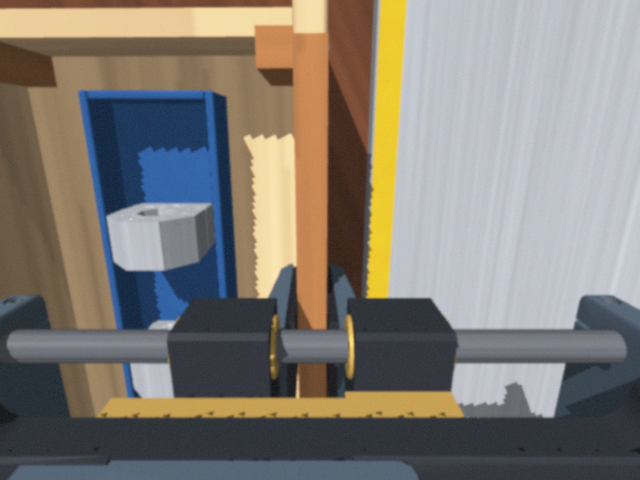

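View pics/s13.png

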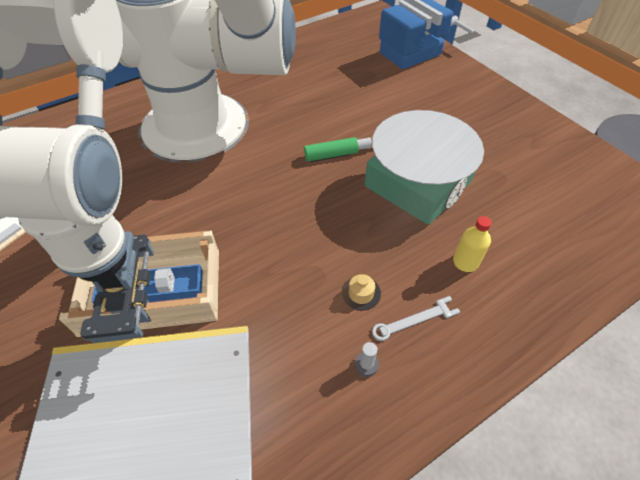

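Pinched cleanly on the leading end (12.2 mm). Now tilt, advance and lower.

Run:
```python
from crate import *
lx,lz=.154,.036
seq=[(0,t) for t in np.arange(1.4,8.7,1.2)]+[(s,8.6) for s in (.02,.04,.06)]
for q in seq:
    arm.move_l(*pose(*q,lx,lz),feed=.04); st(str(np.round(q,2)))
    if np.linalg.norm(arm.current_force())>35: print("STOP"); break
snap("scene","s14"); snap("side","d14")
```

```text
[0.  1.4] t 81.31 p [ 0.5004 -0.2988  0.0397] w 0.0119 F [ 0.2 -2.3 -3.9]
[0.  2.6] t 81.56 p [ 0.4996 -0.2984  0.0429] w 0.0118 F [-0.4 -2.3 -5.4]
[0.  3.8] t 81.81 p [ 0.4988 -0.298   0.046 ] w 0.0117 F [-1.1 -3.1 -6.3]
[0. 5.] t 82.06 p [ 0.498  -0.2975  0.0492] w 0.0122 F [ 0.1 -2.1 -6.2]
[0.  6.2] t 82.31 p [ 0.4971 -0.2971  0.0524] w 0.0116 F [-0.2 -1.1 -6. ]
[0.  7.4] t 82.56 p [ 0.4961 -0.2966  0.0556] w 0.0118 F [ 1.3 -1.3 -5.9]
[0.  8.6] t 82.81 p [ 0.495  -0.2961  0.0586] w 0.0117 F [ 1.5 -0.6 -5.4]
[0.02 8.6 ] t 83.46 p [ 0.5139 -0.3052  0.059 ] w 0.0117 F [ 2.9  0.6 -5.7]
[0.04 8.6 ] t 84.11 p [ 0.5319 -0.314   0.059 ] w 0.0119 F [ 3.2 -0.5 -5.3]
[0.06 8.6 ] t 84.76 p [ 0.5499 -0.3226  0.059 ] w 0.0121 F [ 2.8 -0.6 -5.7]
```

View pics/s14.png

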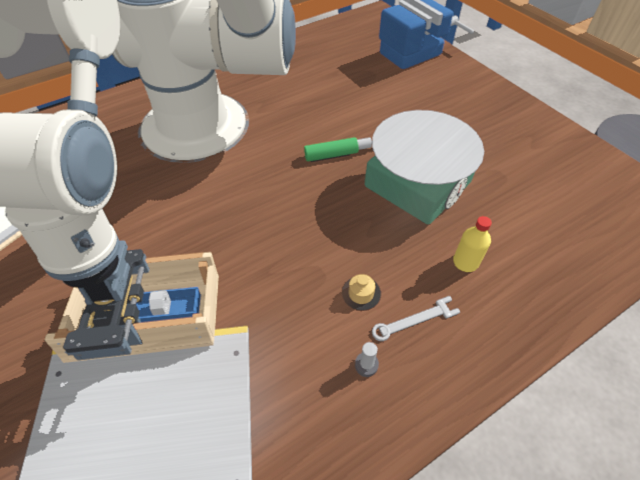

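View pics/d14.png

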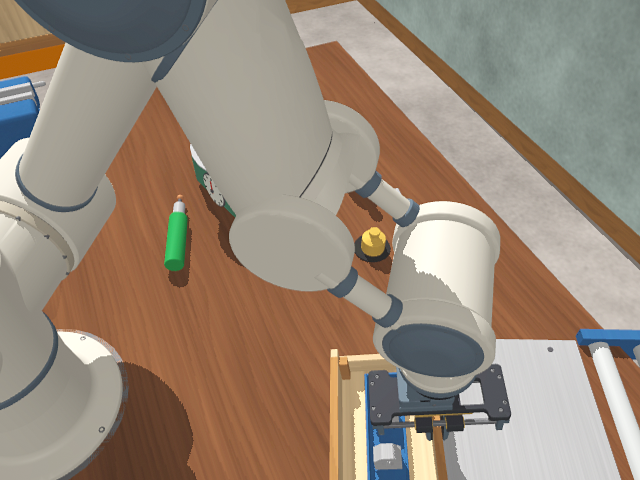

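Run:
```python
from crate import *
lx,lz=.154,.036
for t in (8.0,7.5,7.1,6.8,6.5):
    arm.move_l(*pose(.06,t,lx,lz),feed=.03); arm.sleep(.1); st(str(t)); th=t
    if arm.current_force()[2]>-1.5: break
arm.grip(.042); st("open")
arm.move_l(*pose(.06,th,lx,.13),feed=.12); 
# above the tail end
arm.move_to(*pose(.06,6.85,.006,.18)); snap("wrist","w15"); snap("scene","s15"); st()
```

```text
8.0 t 85.21 p [ 0.5499 -0.3226  0.0573] w 0.012 F [ 3.4 -1.1 -4.5]
7.5 t 85.56 p [ 0.5501 -0.3227  0.0558] w 0.0117 F [ 3.6 -0.2 -3.6]
7.1 t 85.91 p [ 0.5504 -0.3228  0.0548] w 0.0116 F [ 2.8 -1.9 -3.7]
6.8 t 86.26 p [ 0.5505 -0.3229  0.0542] w 0.0119 F [-1.8  0.8  5.7]
open t 86.89 p [ 0.5506 -0.3229  0.054 ] w 0.0417 F [-0.2 -0.3  0.9]
 t 88.6 p [ 0.4035 -0.2523  0.1792] w 0.0419 F [ 1.2 -0.2 -0.1]
```

View pics/w15.png

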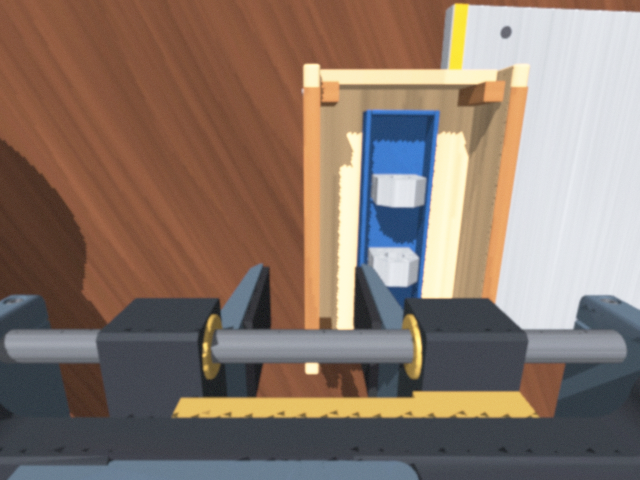

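View pics/s15.png

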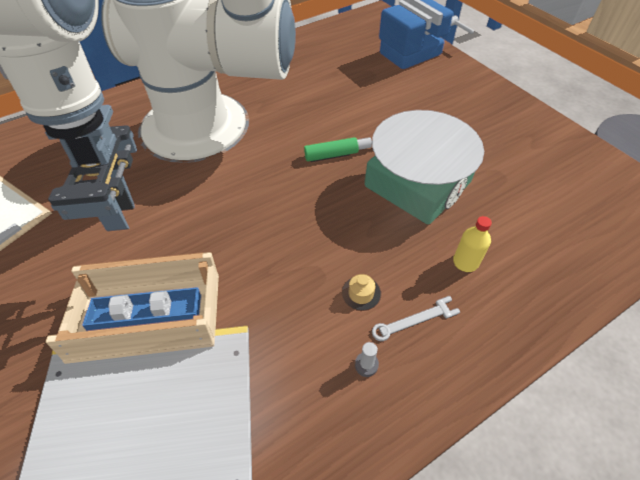

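```bash
cat >> crate.py <<'E'
def pose2(L,th,lx=.006,lz=.036,dz=0.):
    t=math.radians(th); return pose(STEP-L*math.cos(t),th,lx,lz,.015-L*math.sin(t)+dz)
E
python3 - <<'E'
from crate import *
print(pose(.06,6.85,.006,.036)[0],pose2(.1259,6.84)[0])
seq=[]
for L in (.126,.117,.108,.100,.093,.087,.082): seq.append((L,math.degrees(math.asin(.015/L))))
for q in seq+[(.08,t) for t in (8,4,0)]+[(L,0) for L in (.04,0,-.018)]: assert arm.solve_ik(*pose2(*q)) is not None
arm.move_l(*pose(.06,6.85,.006,.10),feed=.12); arm.move_l(*pose(.06,6.85,.006,.036),feed=.08); st("down")
arm.grip(.002); st("grip")
for q in seq:
    arm.move_l(*pose2(*q),feed=.04); st(str(np.round(q,3)))
    if np.linalg.norm(arm.current_force())>40 or arm.current_width()>.02: print("STOP"); break
snap("scene","s16"); snap("wrist","w16")
E
```

```text
[ 0.41817734 -0.25914818  0.03645865] [ 0.41817954 -0.25914924  0.03646402]
down t 90.37 p [ 0.4183 -0.2593  0.0368] w 0.0419 F [-0.  -0.   0.3]
grip t 90.93 p [ 0.4182 -0.2591  0.0366] w 0.0118 F [-0.5  1.1  3.4]
[0.126 6.837] t 91.18 p [ 0.4182 -0.2592  0.0365] w 0.0116 F [-1.1  1.1  4.6]
[0.117 7.366] t 91.55 p [ 0.4233 -0.2608  0.0362] w 0.0119 F [-16.    8.2  21.2]
[0.108 7.984] t 91.92 p [ 0.4315 -0.2648  0.036 ] w 0.0117 F [-11.5   8.4  14.9]
[0.1   8.627] t 92.26 p [ 0.4383 -0.2679  0.0359] w 0.0121 F [-11.2   8.2  12.7]
[0.093 9.282] t 92.58 p [ 0.4442 -0.2708  0.0359] w 0.0115 F [-11.7   8.   12.2]
[0.087 9.928] t 92.87 p [ 0.4492 -0.2731  0.0358] w 0.0119 F [-12.3   8.8  13.5]
[ 0.082 10.54 ] t 93.13 p [ 0.4533 -0.275   0.0357] w 0.0121 F [-13.1   9.2  13.4]
```

View pics/s16.png

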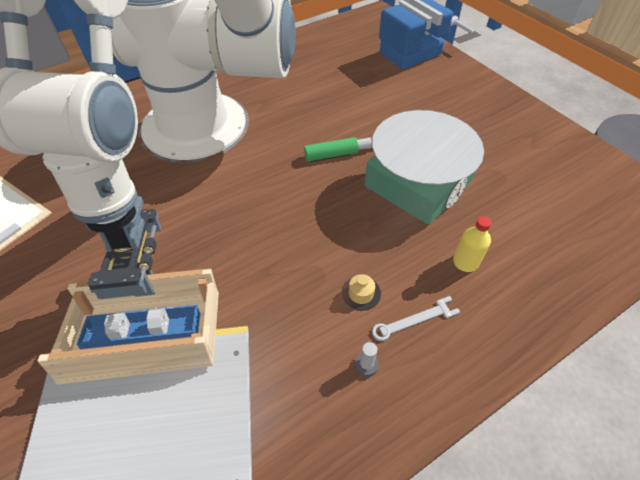

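Run:
```python
from crate import *
seq=[(.079,9.5),(.078,8),(.077,6),(.076,4),(.075,2),(.074,0),(.06,0),(.04,0),(.02,0),(.004,0),(-.008,0),(-.02,0)]
for q in seq:
    arm.move_l(*pose2(*q),feed=.04); st(str(np.round(q,3)))
    if np.linalg.norm(arm.current_force())>40 or arm.current_width()>.02: print("STOP"); break
snap("scene","s17"); snap("wrist","w17")
```

```text
[0.079 9.5  ] t 93.48 p [ 0.4574 -0.2775  0.0378] w 0.0118 F [-6.2  3.5  1.3]
[0.078 8.   ] t 93.73 p [ 0.4595 -0.2787  0.04  ] w 0.0117 F [-4.6  1.7 -1.3]
[0.077 6.   ] t 93.98 p [ 0.462  -0.2802  0.0429] w 0.012 F [-0.9 -0.6 -6.3]
[0.076 4.   ] t 94.23 p [ 0.4641 -0.2811  0.0455] w 0.0122 F [ 0.4 -1.2 -9.2]
[0.075 2.   ] t 94.48 p [ 0.4661 -0.2821  0.0481] w 0.012 F [-0.1 -1.4 -9.2]
[0.074 0.   ] t 94.73 p [ 0.4681 -0.2831  0.0505] w 0.0117 F [  1.4  -0.3 -10.7]
[0.06 0.  ] t 95.23 p [ 0.4806 -0.2891  0.0508] w 0.0119 F [  1.9  -0.4 -10.6]
[0.04 0.  ] t 95.88 p [ 0.4988 -0.2979  0.0509] w 0.0118 F [  0.9  -0.5 -10.9]
[0.02 0.  ] t 96.53 p [ 0.5168 -0.3065  0.0509] w 0.0117 F [  0.1   0.6 -11. ]
[0.004 0.   ] t 97.08 p [ 0.5313 -0.3136  0.0509] w 0.0118 F [  1.   -0.6 -11.5]
[-0.008  0.   ] t 97.53 p [ 0.5421 -0.3188  0.0509] w 0.0118 F [ -0.4  -0.4 -11.5]
[-0.02  0.  ] t 97.98 p [ 0.553  -0.324   0.0509] w 0.0117 F [ -0.4  -0.1 -11.5]
```

View pics/s17.png

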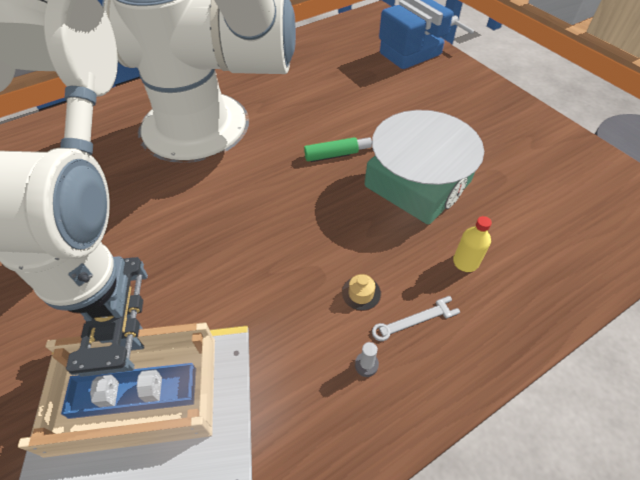

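View pics/w17.png

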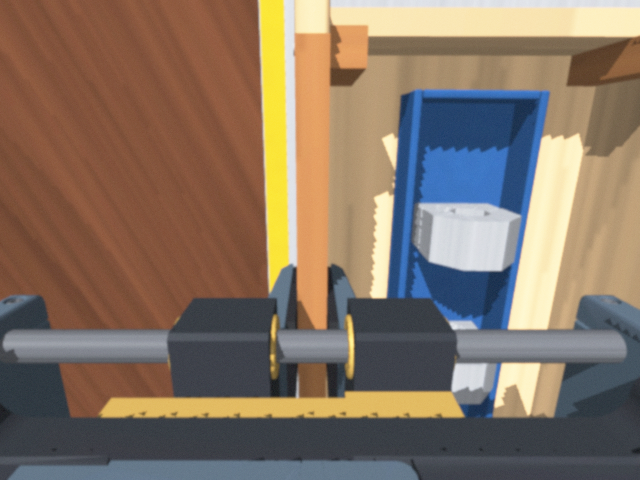

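Run:
```python
from crate import *
for k in range(1,9):
    arm.move_l(*pose2(-.02,0,dz=-.0003*k),feed=.02); arm.sleep(.15)
    F=np.mean([arm.current_force() for _ in range(6)],axis=0); T=arm.current_torque()
    print(k,round(arm.current_ee_pos()[2],5),np.round(F,1),np.round(T,2))
    if F[2]>-2: break
```

```text
1 0.05074 [ -2.   -0.3 -10.3] [ 0.42  0.58 -0.09]
2 0.05046 [-4.1  0.1 -5.8] [0.49 0.58 0.01]
3 0.05034 [-4.7  1.7 -1.4] [0.56 0.76 0.03]
```

Run:
```python
from crate import *
arm.grip(.042); st("open")
arm.move_l(*pose2(-.02,0,lz=.14),feed=.12); arm.move_l(*pose2(-.02,0,lx=-.02,lz=.30),feed=.2); snap("wrist","w18")
arm.move_to((.45,.05,.45),down(0)); snap("scene","s18"); snap("side","d18"); st()
```

```text
open t 99.92 p [ 0.5528 -0.3239  0.0501] w 0.0419 F [-0.1  0.1  0.7]
 t 103.52 p [0.4504 0.0493 0.4494] w 0.042 F [1.1 0.1 0.6]
```

View pics/w18.png

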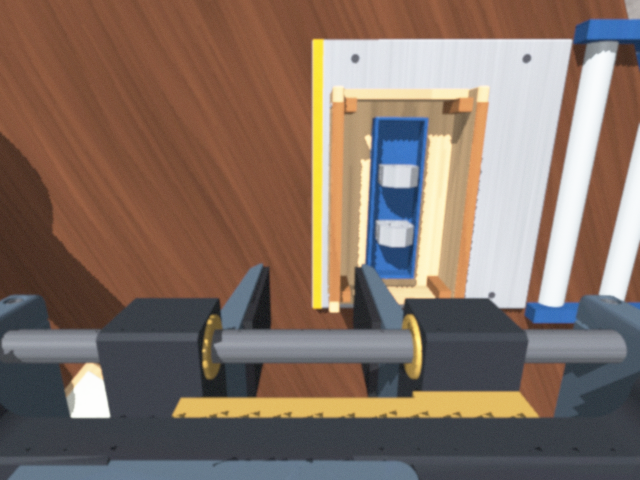

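View pics/s18.png

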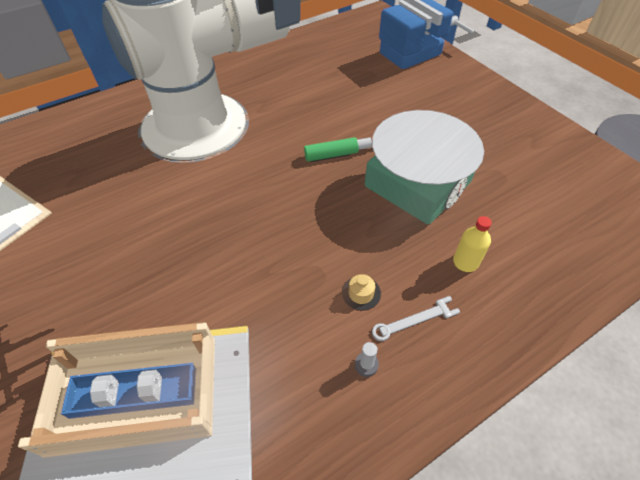

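View pics/d18.png

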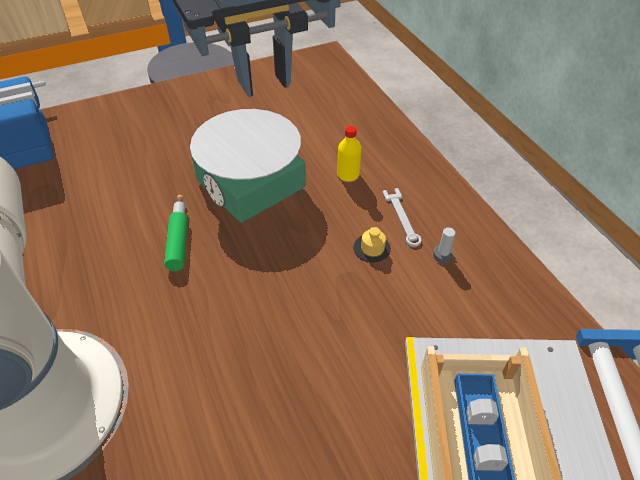

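Run:
```python
from crate import *
c=load("w18"); o=ray(c,(313,40),.015)
for n,p,z in (("pl+",(313,40),.015),("pl-",(313,308),.015),("tail+",(332,87),.085),("tail-",(330,312),.085),("lead+",(489,87),.085)):
    d=ray(c,p,z)-o; print(n,round(d@EX,4),round(d@EY,4))
d=load("d18"); print(ray(d,(430,348),.085),[round((ray(d,(430,348),.085)-o)@e,4) for e in (EX,EY)])
```

```text
pl+ 0.0 0.0
pl- 0.0005 -0.3391
tail+ 0.0192 -0.0581
tail- 0.0208 -0.3092
lead+ 0.1776 -0.0581
[ 0.60263644 -0.21405719  0.085     ] [np.float64(0.0232), np.float64(-0.0618)]
```

Run:
```python
from h import *
arm.sleep(.5); st(); print(arm.sign_off())
```

```text
t 104.02 p [0.45 0.05 0.45] w 0.0425 F [ 0.6  1.2 -0.7]
the job is handed in; nothing more can be done
None
```

The job is done and handed in at about 104 s, with one possible breach of the "never lift it clear" rule, described below.

- **Scale:** The check weight stood alone in the middle of the pan until it settled, then went back on its pad. The empty tray was tared, and both eye blocks were loaded (only two were on the bench). The full tray was released and weighed on the pan, about 3 mm off centre. By calculation the pan sank about 8 mm, far short of bottoming out.
- **Crate:** The loaded tray went into the crate on the bench. I raised the crate's leading end onto the plate with the tail kept on the bench. I then pinched the tail and pushed the crate over the step until it lay flat.
- **Final pictures:** The crate is about 20 mm past the step and about 30 and 58 mm inside the plate's sides. The tray and both blocks are upright in it, and the weight is centred on its pad. The pan is empty, and the grinder, oil bottle, spanner and plug gauge look unmoved.
- **Possible breach:** During the level push the wrist read about 11 N, nearly the crate's whole weight, and almost no drag. The gripper was carrying nearly all of the load. When I lowered it, contact force rose within 0.3 to 0.6 mm, so if the crate came clear of the plate at all, it was by only a few tenths of a millimetre.

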